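# Close down the soldering corner

## Task

Close down this soldering corner: first, before tidying anything, turn the station's dial back to its standby mark (the long thick tick). Then lay every loose bracket flat on the floor of a kit-tray compartment of its own shape, T brackets in the T-shaped ones with the head at the head end and straight straps in the straight ones, and hang the caddy upright by its bail on the hook of the stand. Leave the phone, the flux jar and the screwdriver where they are.

Things in the scene. Friction and masses are not known exactly. Their poses are not given: they have to be found in the camera images.
- tee0: flat aluminium T-shaped bracket, 6 thick, lying flat: a stem 22 wide and a cross head 50 wide by 22 at its +x end, 100 long over all. Origin: on the underside, mid-way along the 100 mm length, on the stem's centre line; x runs along the stem to the head, z up. May be absent.
- tee1: flat aluminium T-shaped bracket, 6 thick, lying flat: a stem 22 wide and a cross head 50 wide by 22 at its +x end, 100 long over all. Origin: on the underside, mid-way along the 100 mm length, on the stem's centre line; x runs along the stem to the head, z up. May be absent.
- tee2: flat aluminium T-shaped bracket, 6 thick, lying flat: a stem 22 wide and a cross head 50 wide by 22 at its +x end, 100 long over all. Origin: on the underside, mid-way along the 100 mm length, on the stem's centre line; x runs along the stem to the head, z up. May be absent.
- tee0_head (a point): point on the underside of tee0 at the centre of its cross head, 39 from its origin along x
- tee1_head (a point): point on the underside of tee1 at the centre of its cross head, 39 from its origin along x
- tee2_head (a point): point on the underside of tee2 at the centre of its cross head, 39 from its origin along x
- strap0: flat aluminium straight strap, 90 x 22 x 6 thick, lying flat. Origin: centre of the underside; x along its length, z up. May be absent.
- strap1: flat aluminium straight strap, 90 x 22 x 6 thick, lying flat. Origin: centre of the underside; x along its length, z up. May be absent.
- tray: fixed kit tray: black plate 185 (x) x 214 (y), floor 6 above the bench, grey ribs up to 15 outlining three T-shaped compartments side by side (stems along tray x, the middle one reversed) and, to their -x, two straight ones end to end along tray y. Each part has 2.5 play all round; no ribs beside its middle 45, so fingers reach the floor there. Origin: centre of the underside
- tee_cell0 (a point): on the tray floor, where the origin of a T bracket laid in this T-shaped compartment belongs; its head end is towards the tray's +x
- tee_cell1 (a point): on the tray floor, where the origin of a T bracket laid in this T-shaped compartment belongs; its head end is towards the tray's -x
- tee_cell2 (a point): on the tray floor, where the origin of a T bracket laid in this T-shaped compartment belongs; its head end is towards the tray's +x
- strap_cell0 (a point): on the tray floor, where the origin of a strap laid in this straight compartment (length along tray y) belongs
- strap_cell1 (a point): on the tray floor, where the origin of a strap laid in this straight compartment (length along tray y) belongs
- station: fixed grey soldering station, 130 x 130 x 55 high, with the dial in the middle of its top and an iron on a rest (up to 100 high) along its -y side. Origin: centre of the underside. White tick marks surround the dial, one every 30 degrees; all are short and thin but the standby mark, which is long and thick
- standby_mark (a point): middle of the long thick white standby mark on the station's top, 56 from the dial's axis
- dial_grip (a point): on the dial's axis, 92 above the bench: the height to grip the dial's black finger bar, 42 long x 14 wide x 32 high (top at 99, bottom at 67); a white line on the top of one half of the bar is the pointer. This point turns with the dial, the pointer along its own -x
- dial (a joint): dial angle in rad, growing clockwise seen from above, 0 to 4.71; at 0 the pointer points along the station's -x, at 1.57 along its +y. The standby mark is at 1.047; friction holds the dial where it is left
- caddy: loose open caddy of grey plastic, 60 (x) x 104 (y) x 40 high, 150 g, with a rigid steel bail: uprights at y = +-50 and a level bar along y between them, 10 x 10 in section, centre 105 above the underside, 60 clear below it to the rim. A black finger grip, 16 (x) x 32 (y), stands on the middle of the bar, from 110 to 136 above the underside. Origin: centre of the underside
- caddy_bail (a point): centre of the bail's bar
- hook_stand: fixed steel stand: round foot of radius 50, post of radius 8 up to 240, and a level hook rod of radius 4 whose axis is 220 above the bench, from the post 88 out along the stand's -x, then bent up to an end 104 out and 242 high (axis; 246 over all). Origin: centre of the foot's underside
- phone: bystander: phone, 72 x 146 x 8, lying flat; origin at the centre of its underside
- flux_jar: bystander: small jar, radius 26, 55 high; origin at the centre of its underside
- driver: bystander: yellow-handled screwdriver lying along its x; origin below its middle
Not all that is in view belongs to the job. What is shaped like the caddy but pink or red is not meant.

How it is judged:
By the outcome, as a careful person would: the job done as asked, in the order asked, and still so for the second after the job is handed in, with the robot touching nothing.
Of tee0, tee1, tee2, strap0, strap1 only 4 to 5 are there at a start; the rules pass over those that are not, and their reading is None.
At some moment in a run one of tee0, tee1, tee2, strap0, strap1 may be knocked a few centimetres aside while the robot is not near it.
It also fails if it takes over 208 s, if anything falls off the work surface, if the arm or the gripper's body presses on something with over 40 N, if the wrist force passes 120 N, or if a joint passes its speed limit or range.

## Robot

A 6-joint arm with a two-finger parallel gripper is mounted at the origin on the work surface. World frame = base frame: x ahead of the robot, y to its left, z up, the work surface at z = 0. Lengths are in mm, angles in rad, forces in N, time in s.
With the tool pointing down it reaches from about 275 to 1000 mm from the base axis. Payload 8.4 kg.
Tool frame: the origin (TCP) lies at the very end of the fingers, on their centre line; the grasp point (between the pads) lies 19 mm behind it; x points along the fingers, y is the direction in which the jaws open and shut, and the axes are right-handed (so a half turn about x gives the same grasp; the last joint's range is limited). The gripper opens to 85 mm and grips with 20 to 120 N. Pads are 22 mm wide; open, the fingers measure 114 mm over their backs; the gripper's body (76 mm by 85 mm) begins 54 mm behind the grasp point. The pads swing forward as they close: fully open they stand 13 mm farther back than shut.
Start: joints at [-1.241, 0.353, 1.633, -0, 1.155, -0.002], TCP at [203.589, -590.914, 231.281] pointing down, gripper open.
Joint ranges: [-2.63, 2.63], [-0.92, 2.1], [0.06, 2.66], [-1.3, 4.44], [0, 2.69], [-3.02, 3.02]. Speed limits (rad/s): [2.22, 2.22, 2.79, 3.14, 3.14, 3.14].

## Interface

Orientations are given as [roll, pitch, yaw] about the fixed x, y, z axes, in that order (R = Rz(yaw) Ry(pitch) Rx(roll)).
In Python, from rig import r, grab_frame, camera_params, sign_off gives the robot as it stands.
- The arm moves only by the tool drive_tool, never from a script. Its argument "rows" is one flat list of numbers, 7 for each row, row after row: the shift along the tool's x, y, z in mm, then the turn, a rotation vector about the tool's x, y, z in degrees, then the opening in per cent of the stroke, from 0 (shut) to 100 (fully open). In form: [x, y, z, rx, ry, rz, fingers, x, y, z, rx, ry, rz, fingers, ...]. A call has 1 to 10 rows; each row is the pose to reach, as a shift and turn from the pose measured when the call began, along the tool's axes at that moment; what a row does not reach only later rows make up. A row lasts 1/8 s, in which the tool goes at most 62.5 mm and 10.7 degrees, less where a joint would pass 70% of its speed; a pose out of reach is approached as far as the arm can. A call with a gripper value outside its range is refused whole. The fingers move at their own pace and stop on an object; "newtons" is the grip in N (left out, the last holds). Time passes only in rows, so rows that repeat a pose let the fingers close. It gives the time, the measured TCP pose, the force and the opening at its end, in the units of the state.
- r.sense(): the state, without advancing time (a new reading comes with each control period).
- grab_frame(name): name is "scene" or "top" or "wrist"; returns the picture (420x560x3 uint8, red, green, blue); there is no depth.
- camera_params(name): a dict with "vertical_fov" (degrees; the focal length in pixels is half the picture's height over the tangent of half this angle, whatever the lens; pixels are square), "cx", "cy" (the principal point, pixels), "pose" (4x4, takes a point from camera to world coordinates); the wrist camera has in their place "tool_from_camera" (4x4, takes a point from camera to tool coordinates, whose origin is the TCP and whose axes are the tool frame's). Camera axes: x right, y down, z forward; pixel columns grow to the right and rows downward; lengths in mm; the calibration is good to about 2 mm. A picture is of the moment at which its call begins: read the wrist's pose just before it. camera_params takes no time and is no camera call.
- sign_off(): hands the job in, once; it reports no verdict.
The state is a dict: "clock": time; "qpos": joint angles; "qvel": joint speeds; "joint_efforts": joint torques, N m; "eef_pos": TCP position; "tcp_rot": TCP orientation; "contact_force": force on the tool from outside, world axes, zero at the start; "wrist_torque": the same for the moment, N m; "opening": opening from 0.0 (shut) to 1.0 (fully open).
Only numpy, scipy, OpenCV 4.12 (cv2) and the standard library are available. Lean on these libraries where they do the work, as an engineer would, in place of code of your own. Each camera call takes 0.05 s, during which the arm holds its last target.

## Working session

There is one attempt and no reset: what is moved stays moved. The work goes in short steps, Python scripts to look and compute and a tool call to move; the robot and the scene stay as the last step left them, time stands still between calls to the robot, and variables do not carry over. Pictures are saved under pics/ and viewed, and the job is handed in when it is done.

Besides the shell and the picture viewer there is one more tool, called after ">>>" by a JSON object that holds its "api" and its "payload", one argument or row to a line. drive_tool: Moves the arm, as the interface text tells. Its arguments: {"type":"object","properties":{"rows":{"type":"array","items":{"type":"number"}},"newtons":{"type":"number"}},"required":["rows"]}

```bash
ls; mkdir -p pics; python3 - <<'E'
from rig import r, grab_frame, camera_params
import cv2
print(r.sense())
for n in ["scene","top","wrist"]:
    im=grab_frame(n); cv2.imwrite(f"pics/{n}0.png",im[:,:,::-1]); print(n,camera_params(n))
E
```

```text
pics
{'clock': 0.0, 'qpos': array([-1.24141507e+00,  3.53616989e-01,  1.63414166e+00,  1.74833378e-05,
        1.15520834e+00, -2.38584206e-03]), 'qvel': array([-0.00034577, -0.0013551 , -0.00158597,  0.00060128, -0.00054447,
        0.00098706]), 'joint_efforts': array([ 2.33097191e-03, -6.05244756e+01, -3.42066979e+01,  1.04087678e-04,
        9.26919834e-03, -9.97257018e-06]), 'eef_pos': array([ 203.42920631, -590.45732626,  230.57792445]), 'tcp_rot': array([-1.58481297,  1.56942189,  1.88853971]), 'contact_force': array([-0.16209354,  0.66941116,  0.13551148]), 'wrist_torque': array([-0.00577988,  0.00351636,  0.03850077]), 'opening': 1.0009410500332676}
scene {'vertical_fov': 46.63628627629887, 'cx': 281.2112269762772, 'cy': 213.41318816845643, 'pose': array([[-7.97397153e-01,  3.60608072e-01, -4.83859070e-01,
         1.11580301e+03],
       [ 6.03390287e-01,  4.88182182e-01, -6.30553978e-01,
         8.02116310e+02],
       [ 8.82852236e-03, -7.94757809e-01, -6.06862490e-01,
         7.82585324e+02],
       [ 0.00000000e+00,  0.00000000e+00,  0.00000000e+00,
         1.0000000
[... 206 characters left out ...]
9934334e-01, -1.05224046e-02,  4.53935470e-03,
         8.35308506e+01],
       [-3.12699137e-03, -1.30549759e-01, -9.91436827e-01,
         1.34214212e+03],
       [ 0.00000000e+00,  0.00000000e+00,  0.00000000e+00,
         1.00000000e+00]])}
wrist {'vertical_fov': 60.02457749854135, 'cx': 283.73651254152287, 'cy': 206.05779125173385, 'tool_from_camera': array([[ 1.22441187e-03, -2.74703691e-01,  9.61528150e-01,
        -1.41936589e+02],
       [ 9.99999250e-01,  3.07148820e-04, -1.18565020e-03,
         1.22435461e-01],
       [ 3.03702490e-05,  9.61528880e-01,  2.74703861e-01,
        -6.99156195e+01],
       [ 0.00000000e+00,  0.00000000e+00,  0.00000000e+00,
         1.00000000e+00]])}
```

View pics/scene0.png

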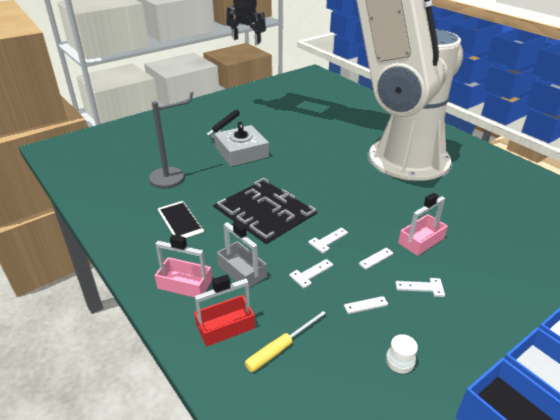

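View pics/top0.png

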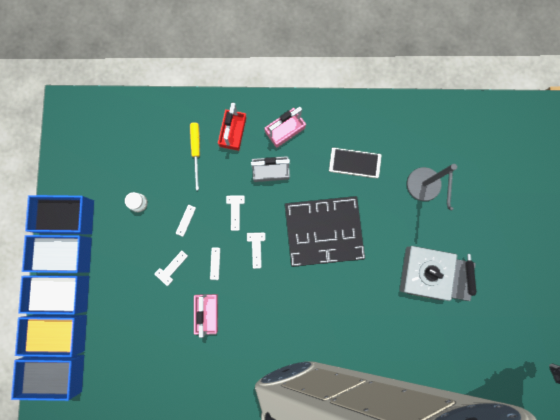

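```bash
python3 -c "
import cv2
im=cv2.imread('pics/top0.png')
cv2.imwrite('pics/topa.png',cv2.resize(im[80:300,20:280],None,fx=3,fy=3,interpolation=cv2.INTER_CUBIC)[:600])
cv2.imwrite('pics/topb.png',cv2.resize(im[80:300,270:530],None,fx=3,fy=3,interpolation=cv2.INTER_CUBIC)[:600])
"
```

```text
(no output)
```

View pics/topa.png

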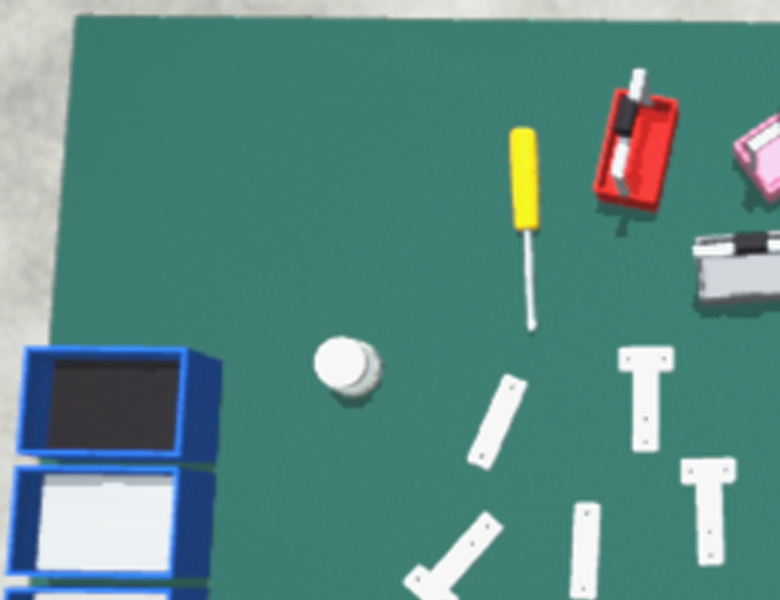

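View pics/topb.png

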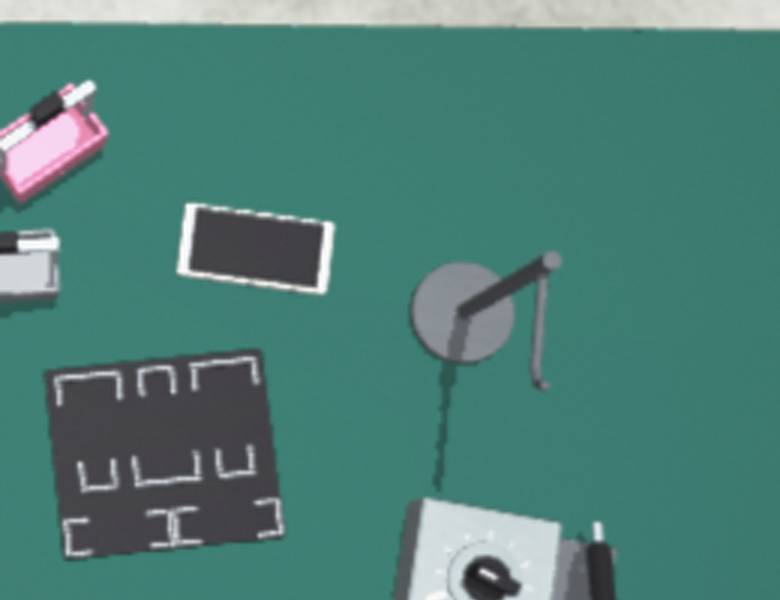

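The top view shows five loose brackets: tees at about (235,212), (256,250) and (171,268), and straps at (186,220) and (215,263). It also shows the tray (325,231), the stand (425,184), the station (432,273) and the phone. There are four caddy-shaped things: grey (270,169), red (232,130), pink (286,127) and pink (205,315). Only the grey one fits the description.

```bash
cat > h.py <<'E'
import numpy as np, cv2
from scipy.spatial.transform import Rotation as R
from rig import r, grab_frame, camera_params
def cam(n):
    p=camera_params(n); f=210/np.tan(np.radians(p["vertical_fov"])/2)
    if n=="wrist":
        s=r.sense(); T=np.eye(4); T[:3,:3]=R.from_euler("xyz",s["tcp_rot"]).as_matrix(); T[:3,3]=s["eef_pos"]
        pose=T@p["tool_from_camera"]
    else: pose=p["pose"]
    return f,p["cx"],p["cy"],np.array(pose)
def toplane(c,uv,z):
    f,cx,cy,P=c; uv=np.atleast_2d(uv).astype(float)
    d=np.c_[(uv[:,0]-cx)/f,(uv[:,1]-cy)/f,np.ones(len(uv))]@P[:3,:3].T
    o=P[:3,3]; return o+d*((z-o[2])/d[:,2])[:,None]
def proj(c,X):
    f,cx,cy,P=c; q=(np.atleast_2d(X)-P[:3,3])@P[:3,:3]
    return np.c_[cx+f*q[:,0]/q[:,2],cy+f*q[:,1]/q[:,2]]
def down(yaw):
    """tool pointing down, jaw (tool y) direction at world angle yaw (rad)"""
    x=np.array([0,0,-1.]); y=np.array([np.cos(yaw),np.sin(yaw),0]); return np.c_[x,y,np.cross(x,y)]
def delta(pos,yaw=None,half=True):
    """tool-frame shift and rotvec (deg) to reach pos with jaw along yaw (mod pi if half)"""
    s=r.sense(); A=R.from_euler("xyz",s["tcp_rot"]).as_matrix()
    t=A.T@(np.array(pos)-s["eef_pos"]); best=None
    for k in ([0,1] if half else [0]):
        rv=np.degrees(R.from_matrix(A.T@down((yaw if yaw is not None else 0)+np.pi*k)).as_rotvec())
        if best is None or np.linalg.norm(rv)<np.linalg.norm(best): best=rv
    if yaw is None: best=np.zeros(3)
    print("shift",t.round(1),"rot",best.round(1)); return t,best
def st():
    s=r.sense(); A=R.from_euler("xyz",s["tcp_rot"]).as_matrix()
    print("t",round(s["clock"],2),"pos",s["eef_pos"].round(1),"jawyaw",np.degrees(np.arctan2(A[1,1],A[0,1])).round(1),"tilt",np.degrees(np.arccos(-A[2,0])).round(2),"q6",s["qpos"].round(2),"F",s["contact_force"].round(1),"op",round(s["opening"],3))
def snap(n,name):
    c=cam(n); im=grab_frame(n)[:,:,::-1].copy(); cv2.imwrite(f"pics/{name}.png",im); return c,im
E
python3 - <<'E'
from h import *
st()
c=cam("top"); im=cv2.imread("pics/top0.png"); hsv=cv2.cvtColor(im,cv2.COLOR_BGR2HSV)
m=((hsv[...,1]<60)&(hsv[...,2]>200)).astype(np.uint8)
m[:, :100]=0; m[:100]=0; 
cs,_=cv2.findContours(m,cv2.RETR_EXTERNAL,cv2.CHAIN_APPROX_NONE)
for k in cs:
    if cv2.contourArea(k)<80: continue
    w=toplane(c,k[:,0,:],6)[:,:2].astype(np.float32)
    (x,y),(a,b),an=cv2.minAreaRect(w); print("white",k[:,0].mean(0).round(),(round(x),round(y)),(round(a),round(b)),round(an,1))
m=((hsv[...,2]<100)&(hsv[...,1]<80)).astype(np.uint8)
cs,_=cv2.findContours(m,cv2.RETR_EXTERNAL,cv2.CHAIN_APPROX_NONE)
for k in cs:
    if cv2.contourArea(k)<300: continue
    w=toplane(c,k[:,0,:],6)[:,:2].astype(np.float32)
    (x,y),(a,b),an=cv2.minAreaRect(w); print("dark",k[:,0].mean(0).round(),(round(x),round(y)),(round(a),round(b)),round(an,1))
for n,uv,z in [("stationtop",(432,273),55),("foot",(424,184),3),("posttop",(453,168),240),("hookend",(451,207),246),("caddygrip",(271,160),136)]:
    print(n,toplane(c,uv,z).round())
E
```

```text
t 0.15 pos [ 203.5 -590.6  230.7] jawyaw -71.0 tilt 0.06 q6 [-1.24  0.35  1.63  0.    1.16 -0.  ] F [ 0.7 -0.4  1.1] op 1.001
white [210. 314.] (277, 273) (84, 23) 1.6
white [170. 268.] (408, 384) (51, 102) 46.3
white [215. 263.] (419, 264) (24, 89) 88.9
white [431. 273.] (400, -356) (130, 129) 79.9
white [256. 248.] (459, 147) (98, 49) 0.6
white [185. 220.] (544, 353) (24, 91) 68.3
white [234. 210.] (568, 210) (97, 50) 0.6
white [135. 201.] (600, 502) (50, 59) 0.6
white [270. 171.] (692, 108) (37, 91) 5.1
white [282. 128.] (827, 73) (47, 81) 34.2
dark [477. 413.] (23, -472) (42, 234) 0.7
dark [285. 372.] (122, 58) (28, 145) 20.5
dark [465. 282.] (377, -462) (54, 115) 74.4
dark [ 57. 214.] (557, 727) (83, 119) 0.1
dark [324. 235.] (517, -51) (184, 213) 6.5
dark [355. 162.] (721, -143) (123, 61) 82.6
stationtop [[ 399. -344.   55.]]
foot [[ 658. -346.    3.]]
posttop [[ 654. -342.  240.]]
hookend [[ 557. -331.  246.]]
caddygrip [[694. 103. 136.]]
```

```bash
python3 -c "
import cv2
im=cv2.imread('pics/top0.png')
cv2.imwrite('pics/topc.png',cv2.resize(im[230:315,390:490],None,fx=7,fy=7,interpolation=cv2.INTER_CUBIC))
"
```

```text
(no output)
```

View pics/topc.png

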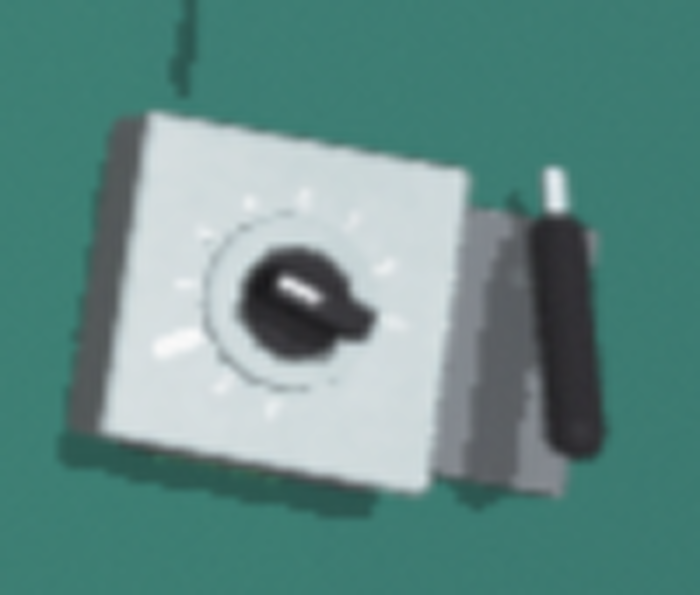

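The long thick tick is at crop pixel (178,342), the left-lower side of the station. The bar's white line is on its upper-left half, about 2 rad round. Next I'll put the wrist camera over the dial.

```bash
python3 - <<'E'
from h import *
delta([400,-346,230],np.radians(-71)); 
E
```

```text
shift [   0.9 -167.2 -265.5] rot [ 0.  -0.   0.1]
```

>>> {"api": "drive_tool", "payload": {
  "rows": [1,-167,-265,0,0,0,100,1,-167,-265,0,0,0,100,1,-167,-265,0,0,0,100,1,-167,-265,0,0,0,100,1,-167,-265,0,0,0,100,1,-167,-265,0,0,0,100,1,-167,-265,0,0,0,100]
}}

```text
clock: 1.02
eef_pos: [399.6, -346.3, 229.8]
tcp_rot: [-1.14, 1.57, 2.335]
contact_force: [1.5, -0.8, 0.0]
opening: 0.996
```

```bash
python3 - <<'E'
from h import *
st(); c,im=snap("wrist","w1")
E
```

```text
t 1.02 pos [ 399.6 -346.3  229.8] jawyaw -70.9 tilt 0.06 q6 [-0.72  0.21  1.84  0.    1.1   0.52] F [ 1.5 -0.8  0. ] op 0.996
```

View pics/w1.png

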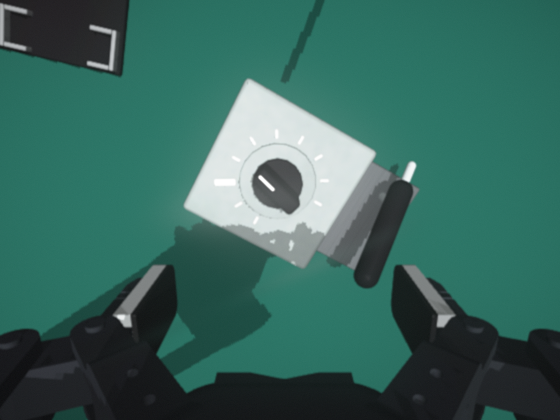

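The wrist view shows the dial at (277,183), the pointer line on its upper-left half around (266,183), and the thick standby mark at (223,182).

```bash
python3 - <<'E'
from h import *
c=cam("wrist"); im=cv2.imread("pics/w1.png"); g=im.min(2)
def comp(x0,y0,x1,y1,t,z):
    m=np.zeros(g.shape,np.uint8); m[y0:y1,x0:x1]=g[y0:y1,x0:x1]>t
    n,l,s,ce=cv2.connectedComponentsWithStats(m); 
    i=1+np.argmax(s[1:,4]); ys,xs=np.where(l==i); w=toplane(c,np.c_[xs,ys],z)[:,:2]
    mu=w.mean(0); u,sv,vt=np.linalg.svd(w-mu); print("px",ce[i].round(1),s[i],"w",mu.round(1),"dir",np.degrees(np.arctan2(vt[0,1],vt[0,0])).round(1)); return mu
print(g[182,205:250], g[100:104,250])
line=comp(254,172,280,198,150,99)
mark=comp(208,174,238,190,235,55)
# station top
m=((g>120)).astype(np.uint8); m[:70]=0;m[275:]=0;m[:,:175]=0;m[:,385:]=0
cor=toplane(c,[(247.5,79),(376,153),(304,268.5),(184.5,206)],55)[:,:2]
print(cor.round(1)); ctr=cor.mean(0); print("ctr",ctr, "sides",[np.linalg.norm(cor[i]-cor[i-1]).round(1) for i in range(4)])
d=cor[1]-cor[0]; print("edge dir",np.degrees(np.arctan2(d[1],d[0])), "edge2",np.degrees(np.arctan2(*(cor[0]-cor[3])[::-1])))
for n,v in(("mark",mark-ctr),("line",line-ctr)): print(n,np.linalg.norm(v).round(1),np.degrees(np.arctan2(v[1],v[0])).round(1))
cv2.imwrite("pics/w1c.png",cv2.resize(im[130:240,190:340],None,fx=5,fy=5,interpolation=cv2.INTER_CUBIC))
E
```

```text
[223 223 224 223 224 224 224 224 229 248 255 255 255 255 255 255 255 255
 255 255 255 255 255 255 255 255 255 255 255 254 245 227 212 186 185 209
 221 221 221 221 220 220 219 220 217] [223 223 223 223]
px [266.1 182.7] [258 175  17  17  90] w [ 404.6 -330.4] dir -116.2
px [224.4 182. ] [214 179  22   7 151] w [ 383.4 -296.1] dir -71.0
[[ 472.7 -289.6]
 [ 451.  -413.5]
 [ 327.3 -391.7]
 [ 350.2 -268.2]]
ctr [ 400.30250796 -340.71422496] sides [np.float64(124.4), np.float64(125.8), np.float64(125.6), np.float64(125.6)]
edge dir -99.93374406431475 edge2 -9.907334307243
mark 47.7 110.8
line 11.1 67.2
```

View pics/w1c.png

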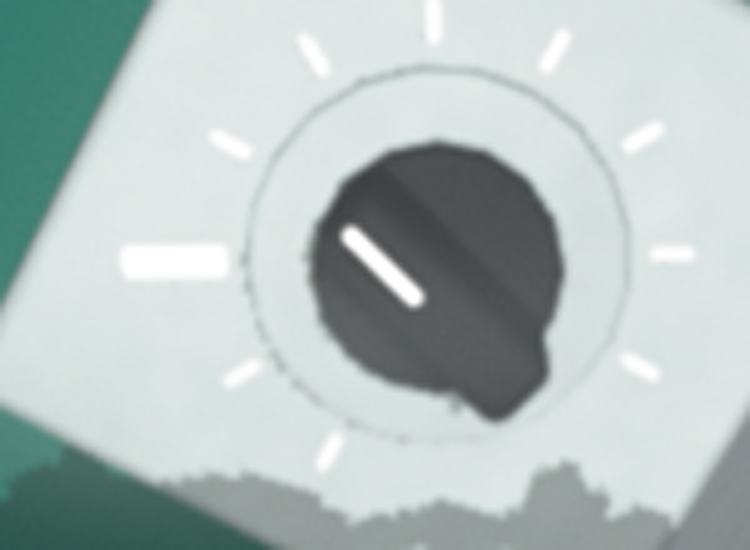

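```bash
python3 - <<'E'
from h import *
delta([400,-341.5,130],np.radians(-26)); delta([400,-341.5,75],np.radians(-26)); 
print(toplane(cam("top"),(431.4,272.9),55),toplane(cam("wrist"),(277.7,180.7),55))
E
```

```text
shift [99.8 -4.8 -2.6] rot [-45.    0.    0.1]
shift [154.8  -4.7  -2.6] rot [-45.    0.    0.1]
[[ 399.42033705 -341.96261074   55.        ]] [[ 399.90259616 -340.55124985   55.        ]]
```

>>> {"api": "drive_tool", "payload": {
  "rows": [50,-5,-2.5,-10,0,0,100,100,-5,-2.5,-20,0,0,100,100,-5,-2.5,-30,0,0,100,100,-5,-2.5,-40,0,0,100,100,-5,-2.5,-45,0,0,100,100,-5,-2.5,-45,0,0,100,154,-5,-2.5,-45,0,0,100,154,-5,-2.5,-45,0,0,100,154,-5,-2.5,-45,0,0,100]
}}

```text
clock: 2.2
eef_pos: [399.8, -341.9, 76.7]
tcp_rot: [-1.912, 1.57, 2.345]
contact_force: [-0.2, -0.5, 0.5]
opening: 0.999
```

>>> {"api": "drive_tool", "payload": {
  "rows": [0,0,0,0,0,0,5,0,0,0,0,0,0,5,0,0,0,0,0,0,5,0,0,0,0,0,0,5,0,0,0,0,0,0,5,0,0,0,0,0,0,5],
  "newtons": 40
}}

```text
clock: 2.95
eef_pos: [399.3, -341.6, 77.2]
tcp_rot: [-1.726, 1.569, 2.532]
contact_force: [-3.4, 2.7, 8.7]
opening: 0.151
```

```bash
python3 - <<'E'
from h import *
st(); c,im=snap("wrist","w2")
E
```

```text
t 2.95 pos [ 399.3 -341.6   77.2] jawyaw -26.1 tilt 0.12 q6 [-0.71  0.41  1.97 -0.    0.77 -0.26] F [-3.4  2.7  8.7] op 0.151
```

View pics/w2.png

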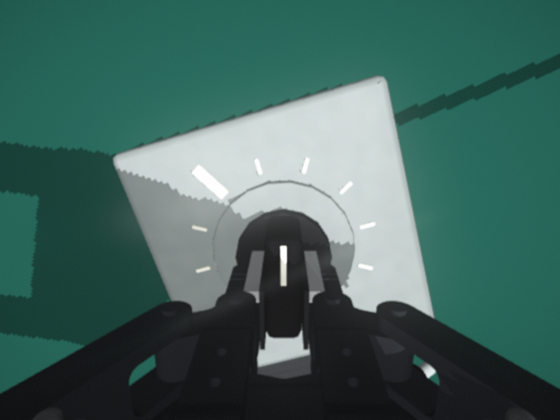

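The bar is held, with its pointer vertical in the image. The mark is at (210,182), about 46° counter-clockwise from it.

>>> {"api": "drive_tool", "payload": {
  "rows": [0,0,0,-8,0,0,5,0,0,0,-16,0,0,5,0,0,0,-24,0,0,5,0,0,0,-32,0,0,5,0,0,0,-40,0,0,5,0,0,0,-46,0,0,5,0,0,0,-46,0,0,5,0,0,0,-46,0,0,5,0,0,0,-46,0,0,5]
}}

```text
clock: 4.12
eef_pos: [400.5, -341.6, 77.3]
tcp_rot: [2.301, 1.57, 1.078]
contact_force: [5.7, 1.2, -2.5]
opening: 0.156
```

```bash
python3 - <<'E'
from h import *
st(); c,im=snap("wrist","w3")
E
```

```text
t 4.12 pos [ 400.5 -341.6   77.3] jawyaw 19.9 tilt 0.06 q6 [-0.71  0.41  1.97  0.    0.77 -1.06] F [ 5.7  1.2 -2.5] op 0.156
```

View pics/w3.png

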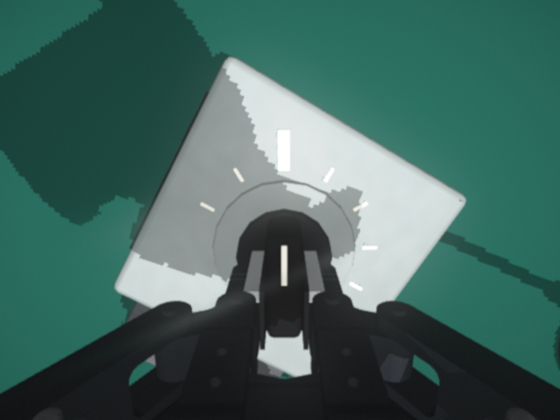

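The pointer at x=284 lines up with the mark at x=283.5. I'll release and go up.

>>> {"api": "drive_tool", "payload": {
  "rows": [0,0,0,0,0,0,60,0,0,0,0,0,0,60,0,0,0,0,0,0,60,0,0,0,0,0,0,60,-60,0,0,0,0,0,60,-120,0,0,0,0,0,60,-150,0,0,0,0,0,60,-150,0,0,0,0,0,60]
}}

```text
clock: 5.18
eef_pos: [401.5, -342.8, 229.9]
tcp_rot: [0.693, 1.566, -0.53]
contact_force: [-0.0, -0.5, 0.3]
opening: 0.6
```

```bash
python3 - <<'E'
from h import *
st(); c,im=snap("wrist","w4"); snap("top","top1")
E
```

```text
t 5.17 pos [ 401.5 -342.8  229.9] jawyaw 19.9 tilt 0.29 q6 [-0.71  0.2   1.84  0.    1.09 -1.06] F [-0.  -0.5  0.3] op 0.6
```

View pics/w4.png

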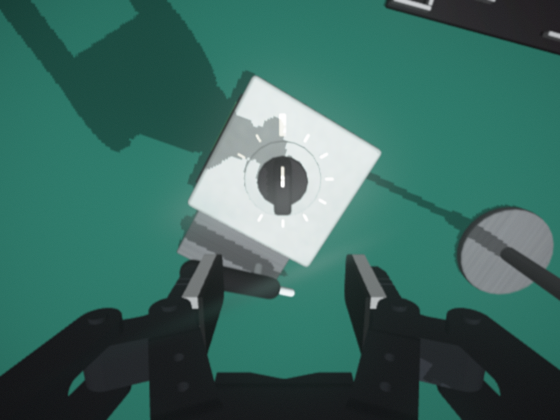

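View pics/top1.png

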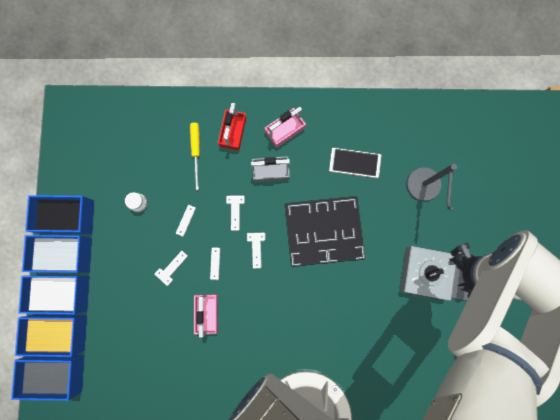

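The dial now points at standby. On to the tray, for a closer measurement.

```bash
python3 - <<'E'
from h import *
delta([500,-50,260],np.radians(-83.5),False)
E
```

```text
shift [ -32.9  193.1 -240.1] rot [ 1.034e+02 -1.000e-01  0.000e+00]
```

>>> {"api": "drive_tool", "payload": {
  "rows": [-33,193,-240,103.4,0,0,60,-33,193,-240,103.4,0,0,60,-33,193,-240,103.4,0,0,60,-33,193,-240,103.4,0,0,60,-33,193,-240,103.4,0,0,60,-33,193,-240,103.4,0,0,60,-33,193,-240,103.4,0,0,60,-33,193,-240,103.4,0,0,60,-33,193,-240,103.4,0,0,60,-33,193,-240,103.4,0,0,60]
}}

```text
clock: 6.52
eef_pos: [498.9, -50.0, 258.0]
tcp_rot: [-0.542, 1.567, 2.742]
contact_force: [0.0, 0.4, -0.1]
opening: 0.601
```

>>> {"api": "drive_tool", "payload": {
  "rows": [0,0,0,0,0,0,60,0,0,0,0,0,0,60]
}}

```text
clock: 6.78
eef_pos: [498.2, -50.0, 256.8]
tcp_rot: [-0.428, 1.565, 2.861]
contact_force: [0.1, -0.2, 0.1]
opening: 0.598
```

```bash
python3 - <<'E'
from h import *
st(); c,im=snap("wrist","w5"); np.save("w5c.npy",np.array(c[3]))
E
```

```text
t 6.78 pos [498.2 -50.  256.8] jawyaw -81.6 tilt 0.34 q6 [-0.1   0.14  1.86  0.    1.15  1.32] F [ 0.1 -0.2  0.1] op 0.598
```

View pics/w5.png

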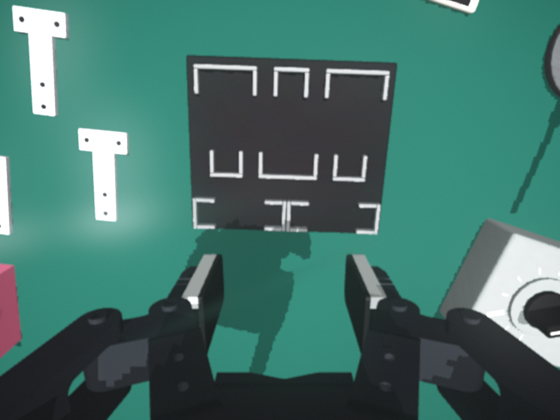

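The tray is at (187–396, 55–235) and two tees are at left. I'll fit the plate and ribs and test the lens scale against the known 185 × 214.

```bash
python3 - <<'E'
from h import *
c=cam("wrist"); c=(c[0],c[1],c[2],np.load("w5c.npy")); im=cv2.imread("pics/w5.png"); hsv=cv2.cvtColor(im,cv2.COLOR_BGR2HSV)
m=((hsv[...,1]<90)).astype(np.uint8); m[:45]=0;m[245:]=0;m[:,:175]=0;m[:,405:]=0
# fill: plate dark or grey ribs (shadow on cloth remains saturated)
m=cv2.morphologyEx(m,cv2.MORPH_CLOSE,np.ones((5,5)))
cs,_=cv2.findContours(m,cv2.RETR_EXTERNAL,cv2.CHAIN_APPROX_NONE); k=max(cs,key=cv2.contourArea)
hull=k[:,0].astype(float)
# fit the four edges by points in ranges
print(cv2.boundingRect(k), cv2.contourArea(k))
ap=cv2.approxPolyDP(k,8,True)[:,0]; print(ap)
cor=ap[:4]; 
w=toplane(c,cor,6)[:,:2]; print(w.round(1), [np.linalg.norm(w[i]-w[i-1]).round(1) for i in range(len(w))])
# edge bow: sample mid edge deviation
for a,b in zip(cor,np.roll(cor,-1,0)):
    d=(b-a)/np.linalg.norm(b-a); n=np.array([-d[1],d[0]]); s=(hull-a)@d; L=np.linalg.norm(b-a); e=(hull-a)@n
    print(a,b,[round(float(np.median(e[(abs(s-f*L)<5)&(abs(e)<8)])),1) for f in(.15,.5,.85)])
E
```

```text
(187, 56, 210, 179) 33583.5
[[187  56]
 [193 228]
 [377 234]
 [395  63]]
[[ 595.8   63.7]
 [ 413.6   43.6]
 [ 437.5 -166.2]
 [ 619.8 -144.3]] [np.float64(209.4), np.float64(183.3), np.float64(211.2), np.float64(183.6)]
[187  56] [193 228] [-0.1, 0.0, 0.1]
[193 228] [377 234] [-1.9, -0.0, -1.2]
[377 234] [395  63] [0.3, 0.1, 0.6]
[395  63] [187  56] [-0.1, 0.4, 0.1]
```

```bash
python3 - <<'E'
from h import *
c=cam("wrist"); c=(c[0],c[1],c[2],np.load("w5c.npy")); im=cv2.imread("pics/w5.png"); g=im.min(2)
hsv=cv2.cvtColor(im,cv2.COLOR_BGR2HSV)
m=((g>130)&(hsv[...,1]<90)).astype(np.uint8); m[:60]=0;m[237:]=0;m[:,:190]=0;m[:,:][:,392:]=0
n,l,s,ce=cv2.connectedComponentsWithStats(m)
C=np.array([516.8,-50.9]);a=np.radians(6.45);Rm=np.array([[np.cos(a),-np.sin(a)],[np.sin(a),np.cos(a)]])
for i in range(1,n):
    if s[i,4]<20: continue
    ys,xs=np.where(l==i); w=(toplane(c,np.c_[xs,ys],15)[:,:2]-C)@Rm
    print(s[i],"tray x",w[:,0].min().round(1),w[:,0].max().round(1),"y",w[:,1].min().round(1),w[:,1].max().round(1))
E
```

```text
[193  64  64  32 509] tray x 56.0 84.1 y 34.6 97.3
[273  67  37  31 383] tray x 55.9 84.2 y -17.8 17.5
[325  68  65  32 521] tray x 56.6 84.2 y -97.4 -34.2
[209 150  34  28 319] tray x -28.8 -0.8 y 48.5 83.3
[258 152  61  28 440] tray x -28.9 -1.1 y -31.7 31.5
[333 154  35  28 324] tray x -28.8 -0.4 y -83.5 -48.2
[192 198  23  31 271] tray x -88.6 -53.1 y 79.1 103.2
[264 200  45  31 374] tray x -87.4 -53.1 y -24.0 24.3
[356 203  25  32 274] tray x -88.8 -53.0 y -103.5 -79.3
[264 227  17   4  53] tray x -88.1 -84.3 y 5.9 23.8
[290 228  17   4  39] tray x -88.1 -84.5 y -23.3 -5.3
```

The ribs fit the spec: T cells are at tray x=27.7, y=±66 and 0, and strap cells at x=-70.8, y=±51.7. Now the tees: I'll view A and B from above.

```bash
cat >> h.py <<'E'
TC=np.array([516.8,-50.9]);TA=6.45
def tw(x,y):
    a=np.radians(TA); return TC+np.array([np.cos(a)*x-np.sin(a)*y,np.sin(a)*x+np.cos(a)*y])
CELLS={"T+":tw(27.7,66),"T0":tw(27.7,0),"T-":tw(27.7,-66),"S+":tw(-70.8,51.7),"S-":tw(-70.8,-51.7)}
def parts(c,im,z=6,amin=1000):
    hsv=cv2.cvtColor(im,cv2.COLOR_BGR2HSV); m=((hsv[...,1]<70)&(hsv[...,2]>170)).astype(np.uint8)
    m=cv2.morphologyEx(m,cv2.MORPH_CLOSE,np.ones((5,5),np.uint8))
    cs,_=cv2.findContours(m,cv2.RETR_EXTERNAL,cv2.CHAIN_APPROX_NONE); out=[]
    for k in cs:
        k=k[:,0]
        if len(k)<30: continue
        edge=k[:,0].min()<=1 or k[:,0].max()>=558 or k[:,1].min()<=1 or k[:,1].max()>=418
        mm=np.zeros(m.shape,np.uint8); cv2.drawContours(mm,[k[:,None]],-1,1,-1); ys,xs=np.where(mm)
        w=toplane(c,np.c_[xs,ys],z)[:,:2]; mu=w.mean(0); _,V=np.linalg.eigh(np.cov((w-mu).T)); d=V[:,1]; n=np.array([-d[1],d[0]])
        s=(w-mu)@d; e=(w-mu)@n; 
        L=s.max()-s.min(); W=e.max()-e.min(); 
        if not(70<L<120 and 15<W<65): continue
        if (s.max()+s.min())>0: d=-d; s=-s; n=-n; e=-e   # longer side from centroid is the stem -> head at +d
        ctr=mu+d*(s.max()+s.min())/2+n*(0 if W>35 else (e.max()+e.min())/2)
        kind="tee" if W>35 else "strap"
        out.append((kind,ctr,np.degrees(np.arctan2(d[1],d[0])))); print(kind,"px",k.mean(0).round(),"ctr",ctr.round(1),"yaw",out[-1][2].round(1),"LxW",round(L,1),round(W,1),"EDGE" if edge else "")
    return out
E
python3 - <<'E'
from h import *
print({k:v.round(1) for k,v in CELLS.items()})
parts(cam("top"),cv2.imread("pics/top1.png"))
c=cam("wrist"); parts((c[0],c[1],c[2],np.load("w5c.npy")),cv2.imread("pics/w5.png"))
delta([420,180,240],np.radians(-90),False)
E
```

```text
{'T+': array([536.9,  17.8]), 'T0': array([544.3, -47.8]), 'T-': array([ 551.7, -113.4]), 'S+': array([440.6,  -7.5]), 'S-': array([ 452.3, -110.2])}
tee px [208. 313.] ctr [276.8 275.9] yaw 17.3 LxW 111.1 49.1 
tee px [171. 268.] ctr [409.9 385.7] yaw 140.5 LxW 101.9 52.2 
strap px [215. 263.] ctr [420.6 263.4] yaw 178.8 LxW 91.9 24.9 
tee px [256. 248.] ctr [459.  145.3] yaw 3.1 LxW 102.4 50.0 
strap px [185. 220.] ctr [543.6 352.5] yaw 158.3 LxW 91.4 24.6 
tee px [235. 210.] ctr [567.6 208.5] yaw 1.1 LxW 103.0 52.8 
tee px [270. 168.] ctr [699.1 106. ] yaw 96.4 LxW 113.1 61.1 
strap px [377. 167.] ctr [ 712.3 -204.4] yaw 167.8 LxW 72.3 26.4 
tee px [336. 164.] ctr [718.3 -82.5] yaw 18.5 LxW 89.8 61.6 
tee px [104. 169.] ctr [458.9 144.9] yaw 3.2 LxW 103.4 52.9 
tee px [41. 54.] ctr [567.1 209.2] yaw 0.9 LxW 102.1 52.3 
shift [  17.9 -238.9   44. ] rot [8.4 0.3 0.1]
```

Wrist and top agree on tee B at (459,145), yaw 3.1, to within 1 mm. I'll go above it.

```bash
python3 - <<'E'
from h import *
delta([459,145,60],np.radians(-86.9),False)
E
```

```text
shift [ 197.7 -198.2    9.7] rot [5.3 0.3 0.1]
```

>>> {"api": "drive_tool", "payload": {
  "rows": [60,-62,3,2,0,0,50,120,-124,6,5.3,0.3,0,50,170,-180,9.7,5.3,0.3,0,50,197,-198,9.7,5.3,0.3,0,50,197,-198,9.7,5.3,0.3,0,50,197,-198,9.7,5.3,0.3,0,50,197,-198,9.7,5.3,0.3,0,50]
}}

```text
clock: 7.7
eef_pos: [459.5, 144.5, 61.2]
tcp_rot: [-1.998, 1.569, 1.199]
contact_force: [-0.3, -0.9, 0.2]
opening: 0.498
```

```bash
python3 - <<'E'
from h import *
st();c,im=snap("wrist","w6"); parts(c,im); delta([459,145,2.5],np.radians(-86.9),False)
E
```

```text
t 7.7 pos [459.5 144.5  61.2] jawyaw -86.8 tilt 0.13 q6 [0.3  0.38 2.07 0.   0.69 1.81] F [-0.3 -0.9  0.2] op 0.498
strap px [ 80. 264.] ctr [424.7 263.8] yaw -3.2 LxW 81.9 24.4 
tee px [283. 198.] ctr [468.1 146. ] yaw 2.5 LxW 82.3 50.3 
shift [59.  -0.5  1. ] rot [ 0.  -0.1  0.1]
```

View pics/w6.png

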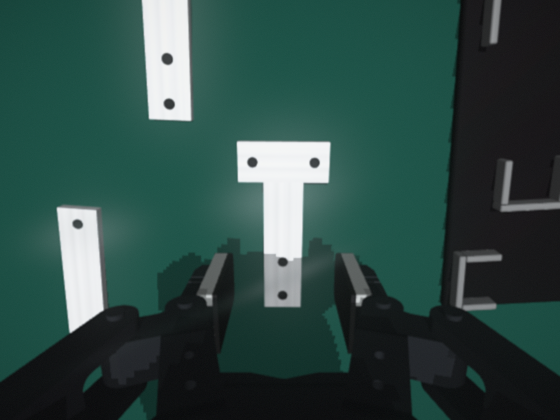

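Tee B is centred between the fingers (stem at x≈282) and its head end is at 509, as expected. I'll descend and grip.

>>> {"api": "drive_tool", "payload": {
  "rows": [40,-0.5,1,0,0,0,50,58,-0.5,1,0,0,0,50,59,-0.5,1,0,0,0,50,59,-0.5,1,0,0,0,50,59,-0.5,1,0,0,0,10,59,-0.5,1,0,0,0,10,59,-0.5,1,0,0,0,10,59,-0.5,1,0,0,0,10],
  "newtons": 40
}}

```text
clock: 8.75
eef_pos: [459.8, 145.0, 3.7]
tcp_rot: [-2.544, 1.566, 0.652]
contact_force: [-0.5, -2.0, 8.6]
opening: 0.231
```

```bash
python3 - <<'E'
from h import *
st(); delta([*CELLS["T+"],80],np.radians(6.45-90),False)
E
```

```text
t 8.75 pos [459.8 145.    3.7] jawyaw -86.9 tilt 0.26 q6 [0.3  0.49 2.09 0.   0.56 1.82] F [-0.5 -2.   8.6] op 0.231
shift [-76.3 131.  -70.3] rot [-3.3 -0.2  0.1]
```

>>> {"api": "drive_tool", "payload": {
  "rows": [-40,0,0,0,0,0,10,-76,40,-22,-1,0,0,10,-76,90,-48,-2,0,0,10,-76,131,-71,-3.3,0,0,10,-76,131,-71,-3.3,-0.2,0,10,-76,131,-71,-3.3,-0.2,0,10,-76,131,-71,-3.3,-0.2,0,10]
}}

```text
clock: 9.62
eef_pos: [536.8, 18.8, 79.6]
tcp_rot: [-1.459, 1.568, 1.796]
contact_force: [0.0, 1.0, 0.2]
opening: 0.232
```

```bash
python3 - <<'E'
from h import *
st();c,im=snap("wrist","w7");  delta([CELLS["T+"][0]+.8,CELLS["T+"][1],10],np.radians(6.45-90),False)
E
```

```text
t 9.62 pos [536.8  18.8  79.6] jawyaw -83.5 tilt 0.15 q6 [0.03 0.42 1.94 0.   0.78 1.49] F [0.  1.  0.2] op 0.232
shift [69.7  1.3 -0.7] rot [0.  0.  0.1]
```

View pics/w7.png

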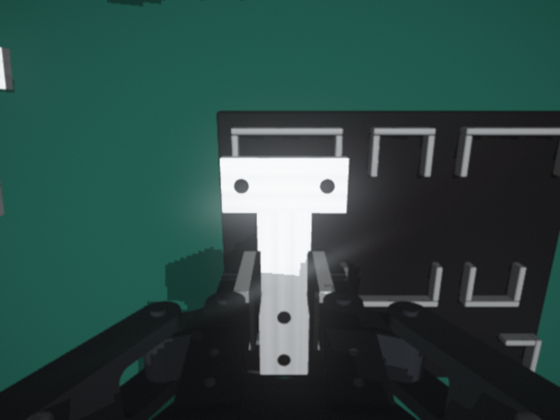

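The tee is held square over the left T cell, with the head at the head end. Lowering.

>>> {"api": "drive_tool", "payload": {
  "rows": [40,1.3,-0.7,0,0,0,10,58,1.3,-0.7,0,0,0,10,65,1.3,-0.7,0,0,0,10,69.5,1.3,-0.7,0,0,0,10,70,1.3,-0.7,0,0,0,10,70,1.3,-0.7,0,0,0,10]
}}

```text
clock: 10.42
eef_pos: [538.1, 17.8, 10.2]
tcp_rot: [-1.869, 1.568, 1.386]
contact_force: [-0.1, -0.4, 0.4]
opening: 0.232
```

```bash
python3 - <<'E'
from h import *
st();c,im=snap("wrist","w8")
E
```

```text
t 10.43 pos [538.1  17.8  10.2] jawyaw -83.5 tilt 0.15 q6 [0.03 0.53 1.97 0.   0.64 1.48] F [-0.1 -0.4  0.4] op 0.232
```

View pics/w8.png

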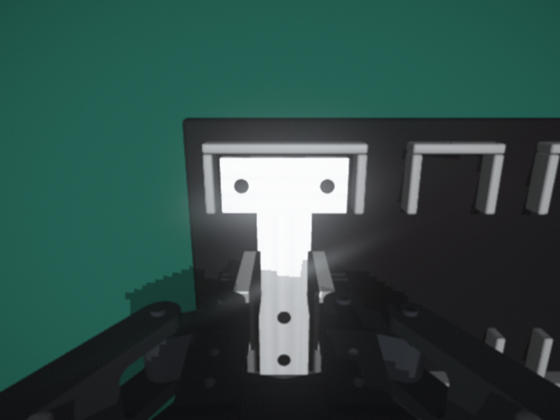

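The tee sits inside the ribs, so release. Next is tee A.

>>> {"api": "drive_tool", "payload": {
  "rows": [0,0,0,0,0,0,42,0,0,0,0,0,0,42,0,0,0,0,0,0,42,-40,0,0,0,0,0,42,-90,0,0,0,0,0,42,-100,0,0,0,0,0,42]
}}

```text
clock: 11.22
eef_pos: [540.1, 17.6, 113.3]
tcp_rot: [-2.816, 1.565, 0.439]
contact_force: [-0.2, 0.5, -0.8]
opening: 0.421
```

```bash
python3 - <<'E'
from h import *
st();c,im=snap("top","top2"); c2,im2=snap("wrist","w9"); P=parts(c,im)
delta([567.4,209,60],np.radians(1-90),False)
E
```

```text
t 11.22 pos [540.1  17.6 113.3] jawyaw -83.5 tilt 0.36 q6 [0.03 0.37 1.92 0.   0.85 1.48] F [-0.2  0.5 -0.8] op 0.421
strap px [276. 392.] ctr [66.5 80.9] yaw 144.3 LxW 72.8 33.1 
tee px [207. 317.] ctr [271.9 280.7] yaw 2.1 LxW 111.1 48.0 
tee px [171. 268.] ctr [409.8 385.6] yaw 140.4 LxW 101.8 52.1 
strap px [215. 263.] ctr [420.6 263.5] yaw 178.8 LxW 91.8 25.0 
strap px [185. 220.] ctr [543.5 353.1] yaw -21.8 LxW 92.1 25.6 
tee px [235. 210.] ctr [567.6 208.3] yaw 0.9 LxW 102.9 52.8 
strap px [377. 167.] ctr [ 712.3 -204.5] yaw 167.7 LxW 72.3 26.4 
shift [  51.8 -186.9  -49.9] rot [ 5.5 -0.2  0.1]
```

View pics/w9.png

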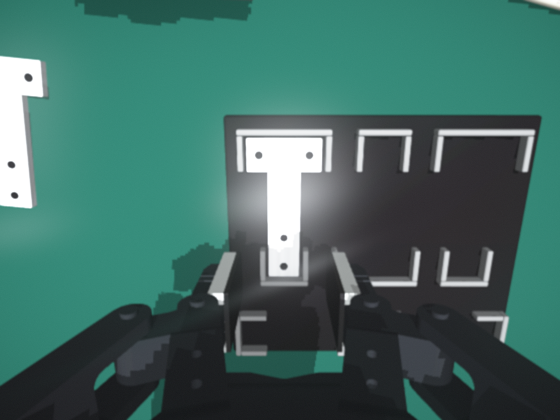

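Tee B lies in its cell. Now tee A at (567.5,208.7), yaw 1.

>>> {"api": "drive_tool", "payload": {
  "rows": [10,-62,-16,2,0,0,50,30,-124,-33,5,0,0,50,52,-180,-50,5.5,-0.2,0,50,52,-187,-50,5.5,-0.2,0,50,52,-187,-50,5.5,-0.2,0,50,52,-187,-50,5.5,-0.2,0,50]
}}

```text
clock: 12.08
eef_pos: [567.0, 207.7, 59.6]
tcp_rot: [-0.867, 1.568, 2.292]
contact_force: [0.9, 0.2, 0.3]
opening: 0.502
```

```bash
python3 - <<'E'
from h import *
st();c,im=snap("wrist","w10"); parts(c,im); delta([567.4,208.8,3],np.radians(1-90),False)
E
```

```text
t 12.07 pos [567.  207.7  59.6] jawyaw -89.1 tilt 0.13 q6 [0.35 0.53 1.8  0.   0.81 1.9 ] F [0.9 0.2 0.3] op 0.502
strap px [ 37. 259.] ctr [543.5 352.7] yaw -21.7 LxW 90.4 22.4 
tee px [281. 209.] ctr [568.  209.3] yaw 1.0 LxW 99.0 50.3 
shift [56.9 -1.  -0.1] rot [-0.1  0.   0.1]
```

View pics/w10.png

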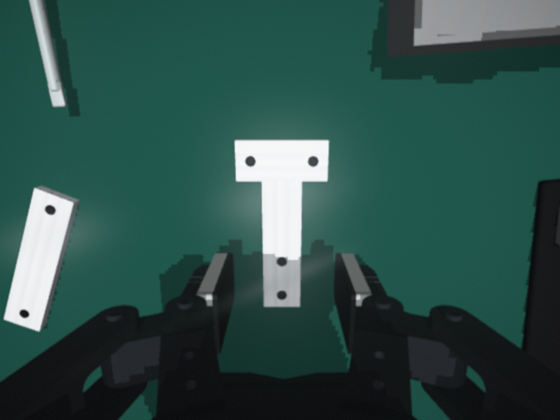

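Tee A is centred between the fingers at (282,210). Grip.

>>> {"api": "drive_tool", "payload": {
  "rows": [40,-1,0,0,0,0,50,57,-1,0,0,0,0,50,57,-1,0,0,0,0,50,57,-1,0,0,0,0,50,57,-1,0,0,0,0,10,57,-1,0,0,0,0,10,57,-1,0,0,0,0,10,57,-1,0,0,0,0,10]
}}

```text
clock: 13.12
eef_pos: [568.0, 209.0, 4.2]
tcp_rot: [-1.908, 1.568, 1.25]
contact_force: [-1.5, -0.9, 5.7]
opening: 0.231
```

```bash
python3 - <<'E'
from h import *
st(); delta([*CELLS["T-"],80],np.radians(6.45-90),False)
E
```

```text
t 13.12 pos [568.  209.    4.2] jawyaw -89.1 tilt 0.15 q6 [0.35 0.61 1.82 0.   0.71 1.9 ] F [-1.5 -0.9  5.7] op 0.231
shift [-76.6 321.9  21.4] rot [-5.5 -0.1  0.1]
```

>>> {"api": "drive_tool", "payload": {
  "rows": [-50,0,0,0,0,0,10,-76,55,4,-1,0,0,10,-76,110,8,-2,0,0,10,-76,170,12,-3,0,0,10,-76,230,16,-4,0,0,10,-76,290,20,-5.5,0,0,10,-76,322,21.5,-5.5,0,0,10,-76,322,21.5,-5.5,0,0,10,-76,322,21.5,-5.5,0,0,10]
}}

```text
clock: 14.25
eef_pos: [551.8, -113.1, 79.7]
tcp_rot: [-2.117, 1.568, 1.136]
contact_force: [-0.0, 0.7, -0.4]
opening: 0.23
```

```bash
python3 - <<'E'
from h import *
st();c,im=snap("wrist","w11");  delta([CELLS["T-"][0]+.4,CELLS["T-"][1],10.5],np.radians(6.45-90),False)
E
```

```text
t 14.25 pos [ 551.8 -113.1   79.7] jawyaw -83.6 tilt 0.17 q6 [-0.21  0.45  1.89  0.    0.81  1.25] F [-0.   0.7 -0.4] op 0.23
shift [69.1  0.9 -0.2] rot [ 0.  -0.1  0.1]
```

View pics/w11.png

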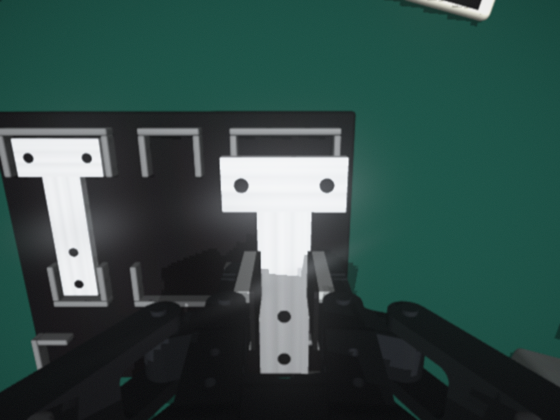

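The tee is lined up over the right cell. Lower and release.

>>> {"api": "drive_tool", "payload": {
  "rows": [40,0.9,-0.2,0,0,0,10,58,0.9,-0.2,0,0,0,10,65,0.9,-0.2,0,0,0,10,69,0.9,-0.2,0,0,0,10,69.5,0.9,-0.2,0,0,0,10,69.5,0.9,-0.2,0,0,0,10]
}}

```text
clock: 15.05
eef_pos: [552.6, -113.5, 10.8]
tcp_rot: [-2.378, 1.568, 0.876]
contact_force: [-0.7, 0.9, -0.1]
opening: 0.23
```

```bash
python3 - <<'E'
from h import *
st();c,im=snap("wrist","w12")
E
```

```text
t 15.05 pos [ 552.6 -113.5   10.8] jawyaw -83.5 tilt 0.18 q6 [-0.21  0.56  1.91  0.    0.67  1.25] F [-0.7  0.9 -0.1] op 0.23
```

View pics/w12.png

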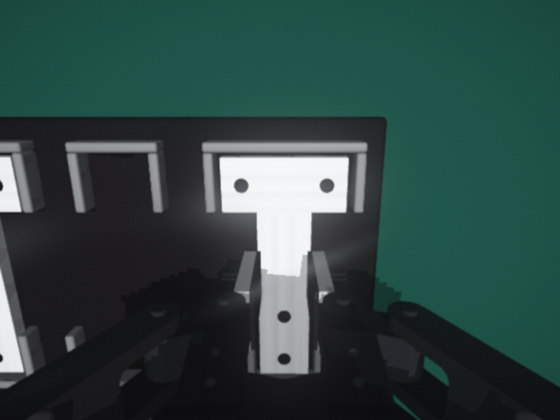

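>>> {"api": "drive_tool", "payload": {
  "rows": [0,0,0,0,0,0,42,0,0,0,0,0,0,42,0,0,0,0,0,0,42,-40,0,0,0,0,0,42,-90,0,0,0,0,0,42,-110,0,0,0,0,0,42]
}}

```text
clock: 15.85
eef_pos: [553.7, -114.1, 123.6]
tcp_rot: [-2.968, 1.565, 0.286]
contact_force: [-0.2, 0.1, 0.1]
opening: 0.424
```

```bash
python3 - <<'E'
from h import *
st();c,im=snap("top","top3"); c2,im2=snap("wrist","w13"); P=parts(c,im)
delta([410,385.5,130],np.radians(50.4),False)
E
```

```text
t 15.85 pos [ 553.7 -114.1  123.6] jawyaw -83.6 tilt 0.34 q6 [-0.21  0.39  1.86  0.    0.89  1.25] F [-0.2  0.1  0.1] op 0.424
tee px [208. 313.] ctr [276.8 275.9] yaw 17.2 LxW 111.1 49.1 
tee px [171. 268.] ctr [409.8 385.6] yaw 140.4 LxW 101.8 52.1 
strap px [215. 263.] ctr [420.6 263.5] yaw 178.8 LxW 91.8 25.0 
strap px [185. 220.] ctr [543.4 352.8] yaw -21.7 LxW 92.1 25.0 
tee px [300. 221.] ctr [538.3  17.2] yaw 4.9 LxW 111.2 59.9 
tee px [270. 168.] ctr [698.9 106.1] yaw 95.8 LxW 113.1 60.2 
shift [  -6.9 -512.7   86.9] rot [-133.9   -0.2   -0.4]
```

View pics/w13.png

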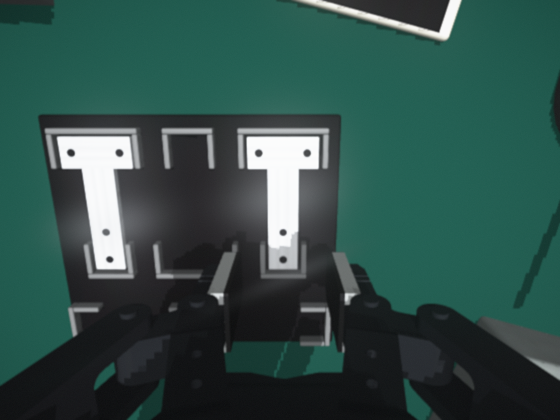

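Both outer tees are seated. Moving to tee C.

>>> {"api": "drive_tool", "payload": {
  "rows": [-7,-60,10,-10,0,0,50,-7,-120,20,-20,0,0,50,-7,-180,30,-30,0,0,50,-7,-240,41,-40,0,0,50,-7,-300,51,-50,0,0,50,-7,-360,61,-60,0,0,50,-7,-420,71,-70,0,0,50,-7,-480,81,-80,0,0,50,-7,-513,87,-90,0,0,50,-7,-513,87,-100,0,0,50]
}}

```text
clock: 17.2
eef_pos: [408.5, 387.9, 128.7]
tcp_rot: [1.454, 1.565, 0.179]
contact_force: [-0.1, -0.6, -0.0]
opening: 0.498
```

```bash
python3 - <<'E'
from h import *
st(); delta([410,385.5,130],np.radians(50.4),False)
E
```

```text
t 17.2 pos [408.5 387.9 128.7] jawyaw 17.0 tilt 0.32 q6 [ 0.76  0.38  1.86 -0.    0.9   0.47] F [-0.1 -0.6 -0. ] op 0.498
shift [-1.3  0.8  2.7] rot [-33.4   0.1  -0.3]
```

>>> {"api": "drive_tool", "payload": {
  "rows": [20,0.8,2.7,-10,0,0,50,40,0.8,2.7,-20,0,0,50,60,0.8,2.7,-30,0,0,50,68,0.8,2.7,-33.4,0,-0.3,50,68,0.8,2.7,-33.4,0,-0.3,50,68,0.8,2.7,-33.4,0,-0.3,50]
}}

```text
clock: 17.95
eef_pos: [410.3, 385.5, 60.4]
tcp_rot: [-0.473, 1.568, -1.166]
contact_force: [-0.2, 0.3, 0.9]
opening: 0.497
```

```bash
python3 - <<'E'
from h import *
st();c,im=snap("wrist","w14"); P=parts(c,im); t=[p for p in P if p[0]=="tee"]; delta([410,385.5,3],np.radians(50.4),False)
E
```

```text
t 17.95 pos [410.3 385.5  60.4] jawyaw 50.3 tilt 0.13 q6 [ 0.75  0.48  1.89 -0.    0.77 -0.12] F [-0.2  0.3  0.9] op 0.497
tee px [283. 216.] ctr [409.7 385.4] yaw 140.2 LxW 100.6 52.1 
shift [57.7 -0.3 -0.4] rot [-0.1  0.1  0. ]
```

View pics/w14.png

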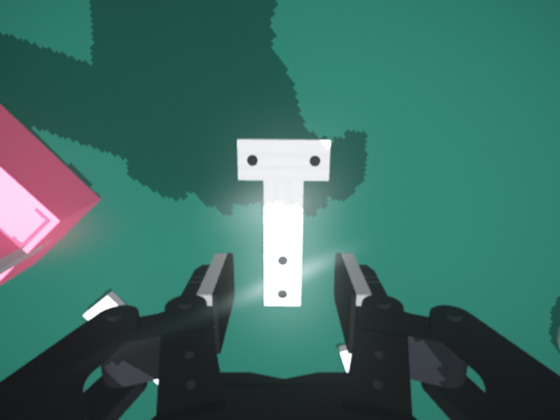

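Tee C is centred between the fingers at (283,216), yaw 140.2. Grip.

>>> {"api": "drive_tool", "payload": {
  "rows": [40,-0.3,-0.4,0,0,0,50,57,-0.3,-0.4,0,0,0,50,57.5,-0.3,-0.4,0,0,0,50,57.5,-0.3,-0.4,0,0,0,50,57.5,-0.3,-0.4,0,0,0,10,57.5,-0.3,-0.4,0,0,0,10,57.5,-0.3,-0.4,0,0,0,10,57.5,-0.3,-0.4,0,0,0,10]
}}

```text
clock: 19.0
eef_pos: [410.6, 386.1, 4.4]
tcp_rot: [0.476, 1.568, -0.217]
contact_force: [-0.6, -0.8, 4.8]
opening: 0.232
```

```bash
python3 - <<'E'
from h import *
st(); delta([*CELLS["T0"],90],np.radians(96.45),False)
E
```

```text
t 19.0 pos [410.6 386.1   4.4] jawyaw 50.3 tilt 0.15 q6 [ 0.75  0.57  1.91 -0.    0.66 -0.12] F [-0.6 -0.8  4.8] op 0.232
shift [ -85.  -248.2  380.3] rot [-46.2   0.2  -0. ]
```

>>> {"api": "drive_tool", "payload": {
  "rows": [-50,0,0,0,0,0,10,-85,-30,46,-6,0,0,10,-85,-64,97,-12,0,0,10,-85,-97,149,-18,0,0,10,-85,-130,200,-24,0,0,10,-85,-163,250,-30,0,0,10,-85,-196,300,-36,0,0,10,-85,-229,350,-42,0,0,10,-85,-248,380,-46,0,0,10,-85,-248,380,-46,0,0,10]
}}

```text
clock: 20.25
eef_pos: [545.2, -49.7, 90.6]
tcp_rot: [-0.327, 1.566, -0.221]
contact_force: [0.3, 0.8, -0.6]
opening: 0.227
```

```bash
python3 - <<'E'
from h import *
st();c,im=snap("wrist","w15");  delta([CELLS["T0"][0],CELLS["T0"][1],20],np.radians(96.45),False)
E
```

```text
t 20.25 pos [545.2 -49.7  90.6] jawyaw 96.1 tilt 0.26 q6 [-0.09  0.41  1.92 -0.    0.81 -1.77] F [ 0.3  0.8 -0.6] op 0.227
shift [70.4  0.6 -0.3] rot [-0.3  0.2  0. ]
```

View pics/w15.png

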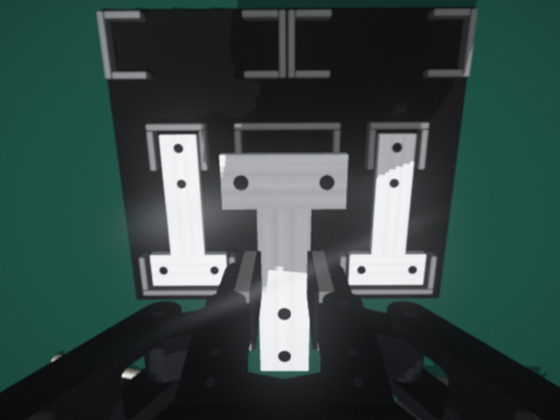

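Tee C is over the middle cell with its head towards tray -x. Lower it in two steps.

>>> {"api": "drive_tool", "payload": {
  "rows": [40,0.6,-0.3,-0.3,0,0,10,60,0.6,-0.3,-0.3,0,0,10,60,0.6,-0.3,-0.3,0,0,10]
}}

```text
clock: 20.68
eef_pos: [542.8, -46.4, 29.4]
tcp_rot: [-0.591, 1.571, -0.479]
contact_force: [-1.0, 0.1, 0.2]
opening: 0.222
```

```bash
python3 - <<'E'
from h import *
st();c,im=snap("wrist","w16");  delta([CELLS["T0"][0],CELLS["T0"][1],10.8],np.radians(96.45),False)
E
```

```text
t 20.68 pos [542.8 -46.4  29.4] jawyaw 96.4 tilt 0.01 q6 [-0.09  0.51  1.95 -0.    0.69 -1.77] F [-1.   0.1  0.2] op 0.222
shift [19.6 -1.2  0.5] rot [0.  0.1 0. ]
```

View pics/w16.png

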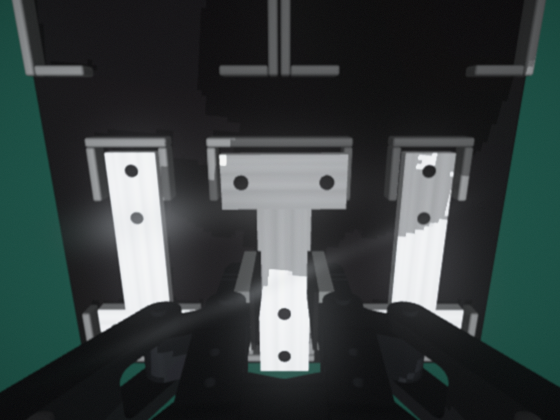

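>>> {"api": "drive_tool", "payload": {
  "rows": [8,-1.2,0.5,0,0,0,10,16,-1.2,0.5,0,0,0,10,18.6,-1.2,0.5,0,0,0,10,19,-1.2,0.5,0,0,0,10,19,-1.2,0.5,0,0,0,10]
}}

```text
clock: 21.35
eef_pos: [544.5, -47.9, 11.5]
tcp_rot: [-0.246, 1.569, -0.134]
contact_force: [-0.2, 0.3, -0.8]
opening: 0.228
```

```bash
python3 - <<'E'
from h import *
st();c,im=snap("wrist","w17")
E
```

```text
t 21.35 pos [544.5 -47.9  11.5] jawyaw 96.4 tilt 0.12 q6 [-0.09  0.54  1.95 -0.    0.65 -1.77] F [-0.2  0.3 -0.8] op 0.228
```

View pics/w17.png

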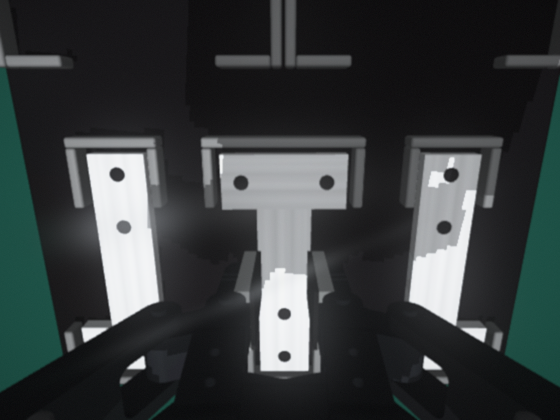

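It's inside the ribs. Release, rise and go to strap 1.

>>> {"api": "drive_tool", "payload": {
  "rows": [0,0,0,0,0,0,42,0,0,0,0,0,0,42,0,0,0,0,0,0,42,-40,0,0,0,0,0,42,-90,0,0,0,0,0,42,-110,0,0,0,0,0,42]
}}

```text
clock: 22.15
eef_pos: [545.6, -48.0, 124.3]
tcp_rot: [-0.214, 1.565, -0.102]
contact_force: [0.2, -0.1, 0.6]
opening: 0.423
```

```bash
python3 - <<'E'
from h import *
st();c,im=snap("top","top4"); c2,im2=snap("wrist","w18"); P=parts(c,im)
delta([420.5,263.5,60],np.radians(88.8),False)
E
```

```text
t 22.15 pos [545.6 -48.  124.3] jawyaw 96.4 tilt 0.34 q6 [-0.09  0.36  1.9  -0.    0.88 -1.77] F [ 0.2 -0.1  0.6] op 0.423
tee px [290. 383.] ctr [90.2 48.9] yaw -66.3 LxW 117.3 38.4 
tee px [207. 317.] ctr [271.9 280.7] yaw 2.2 LxW 111.1 48.0 
strap px [215. 263.] ctr [420.6 263.6] yaw 178.8 LxW 91.8 25.2 
strap px [185. 220.] ctr [543.5 353. ] yaw -22.0 LxW 92.3 25.7 
tee px [300. 220.] ctr [541.   18.6] yaw 6.0 LxW 105.2 60.2 
tee px [270. 168.] ctr [699.2 106.5] yaw 94.7 LxW 113.0 59.9 
shift [ 63.  323.7 -90.1] rot [7.6 0.4 0.1]
```

View pics/w18.png

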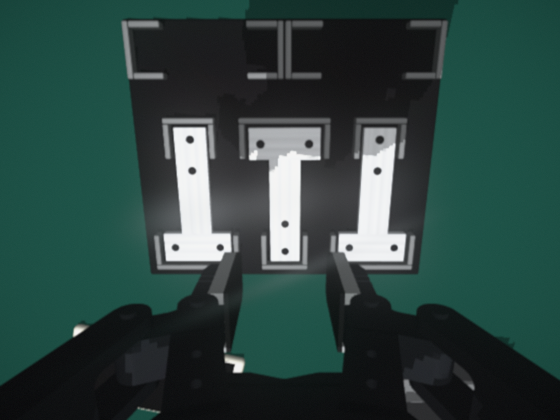

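All three tees are seated. Now strap 1 at (420.6,263.5).

>>> {"api": "drive_tool", "payload": {
  "rows": [10,60,-17,1.5,0,0,50,20,120,-34,3,0,0,50,30,180,-50,4.5,0,0,50,40,240,-67,6,0,0,50,55,300,-84,7.6,0.4,0,50,63,324,-90,7.6,0.4,0,50,63,324,-90,7.6,0.4,0,50,63,324,-90,7.6,0.4,0,50]
}}

```text
clock: 23.25
eef_pos: [420.3, 263.0, 59.4]
tcp_rot: [-2.028, 1.569, -2.048]
contact_force: [-0.4, -0.0, -0.8]
opening: 0.502
```

```bash
python3 - <<'E'
from h import *
st();c,im=snap("wrist","w19"); parts(c,im); delta([420.5,263.5,3],np.radians(88.8),False)
E
```

```text
t 23.25 pos [420.3 263.   59.4] jawyaw 88.9 tilt 0.12 q6 [ 0.56  0.4   2.04 -0.    0.7  -0.99] F [-0.4 -0.  -0.8] op 0.502
tee px [287. 229.] ctr [419.8 264.3] yaw 0.1 LxW 90.6 49.9 
shift [56.7  0.7 -0.2] rot [ 0.  -0.   0.1]
```

View pics/w19.png

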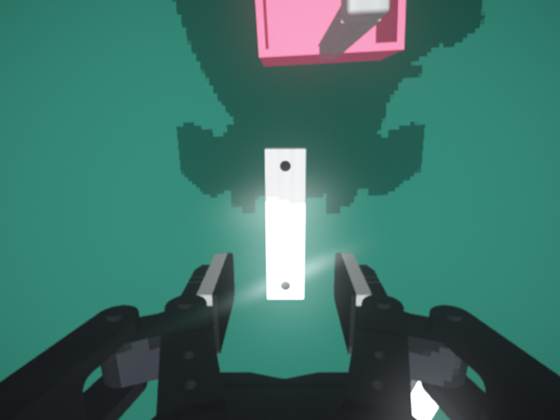

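The strap is centred at (285,224). Grip.

>>> {"api": "drive_tool", "payload": {
  "rows": [40,0.7,0,0,0,0,50,56,0.7,0,0,0,0,50,56.5,0.7,0,0,0,0,50,56.5,0.7,0,0,0,0,50,56.5,0.7,0,0,0,0,10,56.5,0.7,0,0,0,0,10,56.5,0.7,0,0,0,0,10,56.5,0.7,0,0,0,0,10]
}}

```text
clock: 24.3
eef_pos: [421.3, 263.9, 4.3]
tcp_rot: [-0.611, 1.57, -0.632]
contact_force: [0.9, -1.9, 6.0]
opening: 0.227
```

```bash
python3 - <<'E'
from h import *
st(); delta([*CELLS["S-"],90],np.radians(6.45),False)
E
```

```text
t 24.3 pos [421.3 263.9   4.3] jawyaw 88.8 tilt 0.07 q6 [ 0.56  0.5   2.06 -0.    0.58 -0.99] F [ 0.9 -1.9  6. ] op 0.227
shift [ -85.4 -373.4   38.6] rot [82.4  0.1 -0. ]
```

>>> {"api": "drive_tool", "payload": {
  "rows": [-50,0,0,0,0,0,10,-85,-55,5,9,0,0,10,-85,-110,11,18,0,0,10,-85,-165,17,27,0,0,10,-85,-220,23,36,0,0,10,-85,-275,28,45,0,0,10,-85,-330,34,54,0,0,10,-85,-374,38.6,64,0,0,10,-85,-374,38.6,74,0,0,10,-85,-374,38.6,82.4,0,0,10]
}}

```text
clock: 25.55
eef_pos: [452.3, -111.6, 90.1]
tcp_rot: [0.976, 1.569, -0.489]
contact_force: [0.4, -0.3, -0.5]
opening: 0.227
```

```bash
python3 - <<'E'
from h import *
st(); delta([CELLS["S-"][0],CELLS["S-"][1]-.8,35],np.radians(6.45),False)
E
```

```text
t 25.55 pos [ 452.3 -111.6   90.1] jawyaw 6.0 tilt 0.12 q6 [-0.24  0.31  2.09 -0.    0.74 -0.35] F [ 0.4 -0.3 -0.5] op 0.227
shift [55.1 -0.1 -0.7] rot [-0.4  0.1 -0.1]
```

>>> {"api": "drive_tool", "payload": {
  "rows": [40,-0.1,-0.7,-0.4,0,0,10,55,-0.1,-0.7,-0.4,0,0,10,55,-0.1,-0.7,-0.4,0,0,10,55,-0.1,-0.7,-0.4,0,0,10]
}}

```text
clock: 26.05
eef_pos: [452.8, -111.0, 35.9]
tcp_rot: [1.036, 1.568, -0.422]
contact_force: [-0.2, 0.2, -0.2]
opening: 0.227
```

```bash
python3 - <<'E'
from h import *
st();c,im=snap("wrist","w20"); delta([CELLS["S-"][0],CELLS["S-"][1]-.8,10.5],np.radians(6.45),False)
E
```

```text
t 26.05 pos [ 452.8 -111.    35.9] jawyaw 6.5 tilt 0.17 q6 [-0.24  0.41  2.11 -0.    0.62 -0.36] F [-0.2  0.2 -0.2] op 0.227
shift [25.5 -0.7 -0.2] rot [-0.   0.1 -0.2]
```

View pics/w20.png

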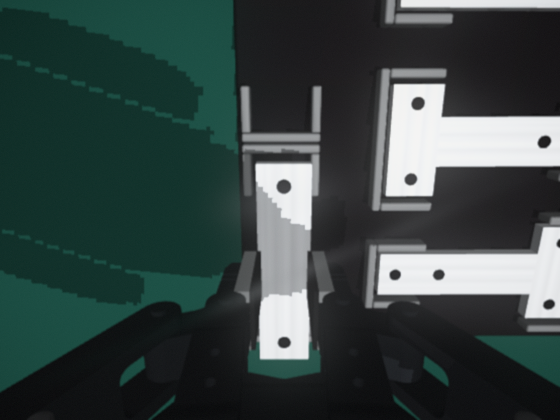

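The strap is aligned in the right straight cell, and the finger clears the T rib. Lower it.

>>> {"api": "drive_tool", "payload": {
  "rows": [12,-0.7,-0.2,0,0,0,10,22,-0.7,-0.2,0,0,0,10,25.5,-0.7,-0.2,0,0,0,10,25.5,-0.7,-0.2,0,0,0,10,25.5,-0.7,-0.2,0,0,0,10]
}}

```text
clock: 26.72
eef_pos: [451.8, -110.9, 10.3]
tcp_rot: [0.99, 1.569, -0.468]
contact_force: [-1.1, 0.1, 1.6]
opening: 0.223
```

```bash
python3 - <<'E'
from h import *
st();c,im=snap("wrist","w21")
E
```

```text
t 26.73 pos [ 451.8 -110.9   10.3] jawyaw 6.4 tilt 0.13 q6 [-0.24  0.46  2.12 -0.    0.56 -0.36] F [-1.1  0.1  1.6] op 0.223
```

View pics/w21.png

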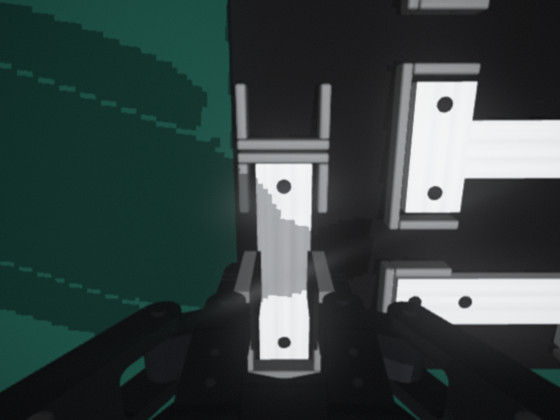

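Strap 1 is in its cell. Release and go to strap 2.

>>> {"api": "drive_tool", "payload": {
  "rows": [0,0,0,0,0,0,40,0,0,0,0,0,0,40,0,0,0,0,0,0,40,-40,0,0,0,0,0,40,-90,0,0,0,0,0,40,-110,0,0,0,0,0,40]
}}

```text
clock: 27.52
eef_pos: [452.9, -111.1, 122.9]
tcp_rot: [1.134, 1.564, -0.324]
contact_force: [0.5, 0.3, -0.2]
opening: 0.402
```

```bash
python3 - <<'E'
from h import *
st();c,im=snap("top","top5"); c2,im2=snap("wrist","w22"); P=parts(c,im)
delta([543.5,352.9,120],np.radians(68.2),False)
E
```

```text
t 27.52 pos [ 452.9 -111.1  122.9] jawyaw 6.5 tilt 0.36 q6 [-0.24  0.25  2.07 -0.    0.82 -0.36] F [ 0.5  0.3 -0.2] op 0.402
tee px [204. 316.] ctr [272.7 290.1] yaw 1.0 LxW 113.6 61.0 
strap px [192. 229.] ctr [518.3 333. ] yaw -21.8 LxW 92.3 25.7 
tee px [300. 221.] ctr [538.2  17.2] yaw 4.9 LxW 111.4 60.1 
tee px [323. 224.] ctr [545.2 -48.7] yaw -173.7 LxW 111.5 61.2 
tee px [271. 168.] ctr [699.1 106.5] yaw 94.7 LxW 113.0 60.0 
shift [   2.2  141.7 -451. ] rot [-61.7   0.4  -0.3]
```

View pics/w22.png

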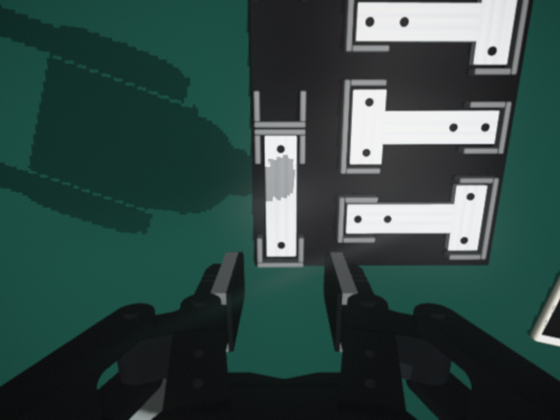

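Strap 1 is seated. Strap 2 has been knocked and is now at (518.3,333.0), yaw -21.8, so I'm retargeting.

```bash
python3 - <<'E'
from h import *
delta([518.3,333,100],np.radians(68.2),False)
E
```

```text
shift [  22.1  114.3 -434.1] rot [-61.7   0.4  -0.3]
```

>>> {"api": "drive_tool", "payload": {
  "rows": [0,15,-58,-8,0,0,50,0,30,-116,-16,0,0,50,5,46,-175,-24,0,0,50,10,61,-232,-32,0,0,50,15,76,-290,-40,0,0,50,20,91,-348,-50,0,0,50,22,107,-406,-60,0,0,50,22,114,-434,-61.7,0.4,0,50,22,114,-434,-61.7,0.4,0,50,22,114,-434,-61.7,0.4,0,50]
}}

```text
clock: 28.88
eef_pos: [517.2, 331.8, 98.9]
tcp_rot: [1.28, 1.569, 0.898]
contact_force: [-0.5, -1.2, 0.2]
opening: 0.497
```

```bash
python3 - <<'E'
from h import *
st();c,im=snap("wrist","w23"); P=parts(c,im); delta([518.3,333,40],np.radians(68.2),False)
E
```

```text
t 28.88 pos [517.2 331.8  98.9] jawyaw 68.1 tilt 0.12 q6 [ 0.57  0.49  1.76  0.    0.89 -0.62] F [-0.5 -1.2  0.2] op 0.497
tee px [286. 213.] ctr [521.3 331.6] yaw 159.8 LxW 98.4 49.2 
shift [59.2  1.6  0.3] rot [-0.1  0.  -0.1]
```

View pics/w23.png

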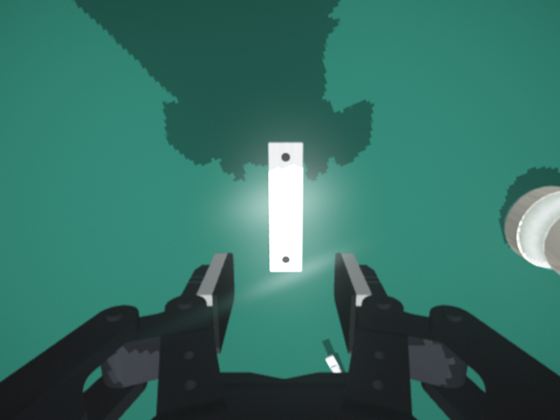

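```bash
python3 - <<'E'
from h import *
c=cam("wrist"); w=toplane(c,[(285.5,142),(285.5,272)],6); print(w.round(1),w.mean(0),np.linalg.norm(w[0]-w[1]))
m=w.mean(0); delta([m[0],m[1],3],np.radians(68.2),False)
E
```

```text
[[476.2 349.8   6. ]
 [560.9 315.8   6. ]] [518.5647274  332.82567689   6.        ] 91.31267022239663
shift [96.2  1.5  0.6] rot [-0.1  0.  -0.1]
```

>>> {"api": "drive_tool", "payload": {
  "rows": [50,1.5,0.4,0,0,0,50,90,1.5,0.4,0,0,0,50,96,1.5,0.4,0,0,0,50,96,1.5,0.4,0,0,0,50,96,1.5,0.4,0,0,0,50,96,1.5,0.4,0,0,0,10,96,1.5,0.4,0,0,0,10,96,1.5,0.4,0,0,0,10,96,1.5,0.4,0,0,0,10]
}}

```text
clock: 30.05
eef_pos: [519.2, 333.4, 4.7]
tcp_rot: [1.082, 1.566, 0.7]
contact_force: [-0.1, -1.0, 7.9]
opening: 0.223
```

```bash
python3 - <<'E'
from h import *
st(); delta([*CELLS["S+"],90],np.radians(6.45),False)
E
```

```text
t 30.05 pos [519.2 333.4   4.7] jawyaw 68.1 tilt 0.25 q6 [ 0.57  0.62  1.79  0.    0.72 -0.62] F [-0.1 -1.   7.9] op 0.223
shift [ -86.5 -345.2   54.4] rot [61.7 -0.  -0.3]
```

>>> {"api": "drive_tool", "payload": {
  "rows": [-50,0,0,0,0,0,10,-86,-58,9,8,0,0,10,-86,-116,18,16,0,0,10,-86,-174,27,24,0,0,10,-86,-232,36,34,0,0,10,-86,-290,45,44,0,0,10,-86,-345,54.4,54,0,0,10,-86,-345,54.4,61.7,0,0,10,-86,-345,54.4,61.7,0,0,10,-86,-345,54.4,61.7,0,0,10]
}}

```text
clock: 31.3
eef_pos: [441.1, -6.8, 89.8]
tcp_rot: [2.062, 1.566, 0.606]
contact_force: [0.3, -0.1, -0.6]
opening: 0.222
```

```bash
python3 - <<'E'
from h import *
st(); delta([CELLS["S+"][0],CELLS["S+"][1]-.6,35],np.radians(6.45),False)
E
```

```text
t 31.3 pos [441.1  -6.8  89.8] jawyaw 6.6 tilt 0.28 q6 [-0.02  0.28  2.14  0.    0.72 -0.14] F [ 0.3 -0.1 -0.6] op 0.222
shift [54.8 -0.8  1.3] rot [ 0.2 -0.1 -0.2]
```

>>> {"api": "drive_tool", "payload": {
  "rows": [40,-0.8,1.3,0.2,0,0,10,55,-0.8,1.3,0.2,0,0,10,55,-0.8,1.3,0.2,0,0,10,55,-0.8,1.3,0.2,0,0,10]
}}

```text
clock: 31.8
eef_pos: [441.2, -7.8, 35.4]
tcp_rot: [2.006, 1.565, 0.548]
contact_force: [0.3, -0.0, -0.6]
opening: 0.221
```

```bash
python3 - <<'E'
from h import *
st();c,im=snap("wrist","w24"); delta([CELLS["S+"][0],CELLS["S+"][1]-.6,10.7],np.radians(6.45),False)
E
```

```text
t 31.8 pos [441.2  -7.8  35.4] jawyaw 6.5 tilt 0.31 q6 [-0.02  0.38  2.17  0.01  0.59 -0.14] F [ 0.3 -0.  -0.6] op 0.221
shift [24.9 -0.9  0.2] rot [ 0.  -0.1 -0.3]
```

View pics/w24.png

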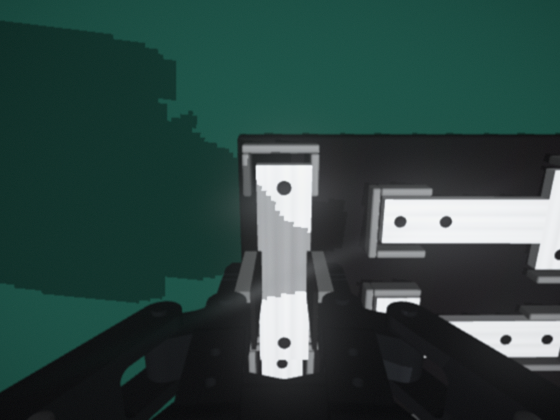

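Aligned over the last cell. Lower it.

>>> {"api": "drive_tool", "payload": {
  "rows": [12,-0.8,0.2,0,0,0,10,22,-0.8,0.2,0,0,-0.3,10,25,-0.8,0.2,0,0,-0.3,10,25,-0.8,0.2,0,0,-0.3,10,25,-0.8,0.2,0,0,-0.3,10]
}}

```text
clock: 32.48
eef_pos: [440.4, -8.1, 10.7]
tcp_rot: [-2.859, 1.568, 1.966]
contact_force: [-3.9, 0.2, 9.8]
opening: 0.222
```

```bash
python3 - <<'E'
from h import *
st();c,im=snap("wrist","w25")
E
```

```text
t 32.48 pos [440.4  -8.1  10.7] jawyaw 6.5 tilt 0.14 q6 [-0.02  0.44  2.17  0.    0.53 -0.14] F [-3.9  0.2  9.8] op 0.222
```

View pics/w25.png

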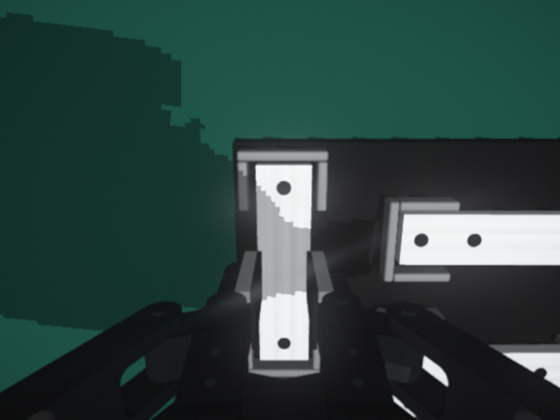

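It's inside the ribs and touching the floor (about 10 N). Release and rise.

>>> {"api": "drive_tool", "payload": {
  "rows": [0,0,0,0,0,0,40,0,0,0,0,0,0,40,0,0,0,0,0,0,40,-40,0,0,0,0,0,40,-100,0,0,0,0,0,40,-160,0,0,0,0,0,40,-190,0,0,0,0,0,40,-190,0,0,0,0,0,40]
}}

```text
clock: 33.52
eef_pos: [442.1, -8.6, 203.0]
tcp_rot: [1.919, 1.566, 0.46]
contact_force: [-0.0, -0.0, -0.3]
opening: 0.4
```

```bash
python3 - <<'E'
from h import *
st();snap("top","top6"); snap("wrist","w26"); 
im=cv2.imread("pics/top6.png"); cv2.imwrite("pics/top6c.png",cv2.resize(im[90:290,230:490],None,fx=3,fy=3,interpolation=cv2.INTER_CUBIC))
E
```

```text
t 33.52 pos [442.1  -8.6 203. ] jawyaw 6.5 tilt 0.27 q6 [-0.02  0.1   2.04  0.    1.   -0.14] F [-0.  -0.  -0.3] op 0.4
```

View pics/w26.png

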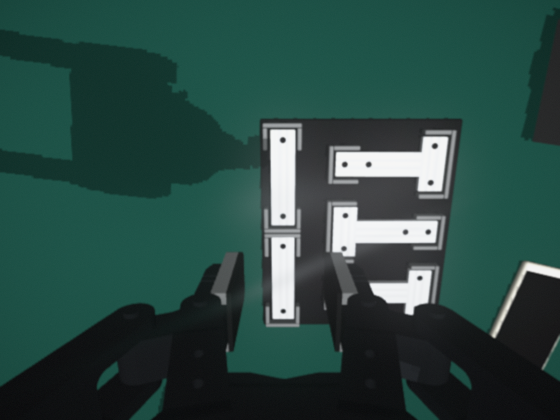

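View pics/top6c.png

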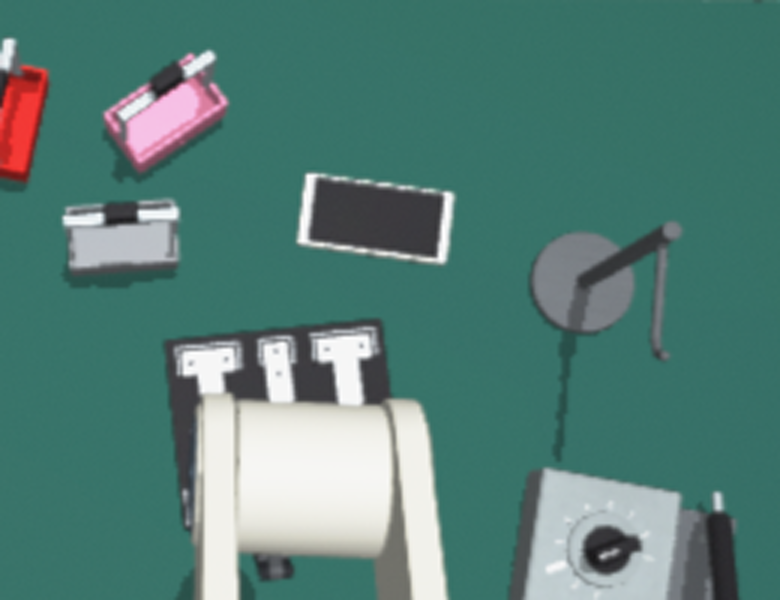

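All five brackets are seated. Four things are caddy-shaped: red, pink, pink, and grey at crop (122,235), which is full px (271,168). The grey one matches, with its bail and black grip. I'll confirm it with an enlarged wrist view from above it.

```bash
python3 - <<'E'
from h import *
print(toplane(cam("top"),[(270.7,160.7)],136))
delta([690,104,290],np.radians(5),False)
E
```

```text
[[692.1553229  103.96515561 136.        ]]
shift [-89.8 260.8 -83.9] rot [ 1.5 -0.1  0.1]
```

>>> {"api": "drive_tool", "payload": {
  "rows": [-30,55,-18,0,0,0,50,-60,110,-36,1.5,0,0,50,-90,165,-54,1.5,0,0,50,-90,220,-71,1.5,0,0,50,-90,261,-84,1.5,0,0,50,-90,261,-84,1.5,0,0,50,-90,261,-84,1.5,0,0,50,-90,261,-84,1.5,0,0,50]
}}

```text
clock: 34.62
eef_pos: [689.1, 103.5, 289.5]
tcp_rot: [-2.287, 1.568, 2.512]
contact_force: [0.7, 0.3, 0.3]
opening: 0.501
```

```bash
python3 - <<'E'
from h import *
st();c,im=snap("wrist","w27"); np.save("w27c.npy",c[3])
E
```

```text
t 34.62 pos [689.1 103.5 289.5] jawyaw 4.9 tilt 0.19 q6 [0.15 0.42 1.4  0.   1.32 0.06] F [0.7 0.3 0.3] op 0.501
```

View pics/w27.png

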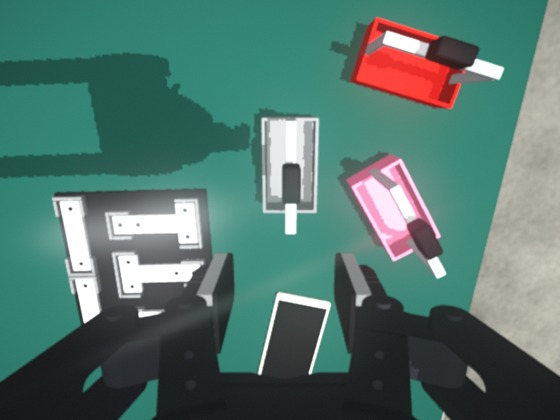

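The grey caddy with its steel bail is at (290,170), with its grip at (291,182). The red (430,60) and pink (400,210) ones are not meant.

```bash
python3 - <<'E'
from h import *
c=cam("wrist"); c=(c[0],c[1],c[2],np.load("w27c.npy")); im=cv2.imread("pics/w27.png")
cv2.imwrite("pics/w27c.png",cv2.resize(im[100:245,235:345],None,fx=4,fy=4,interpolation=cv2.INTER_CUBIC))
g=im.max(2); m=np.zeros(g.shape,np.uint8); m[155:210,275:308]=g[155:210,275:308]<75
n,l,s,ce=cv2.connectedComponentsWithStats(m); i=1+np.argmax(s[1:,4]); print(s[i],ce[i])
ys,xs=np.where(l==i); x,y,w,h=s[i,:4]
for z in (123,136): print(z,toplane(c,[ce[i]],z).round(1))
top=toplane(c,[(x+w/2,y),(x+w/2,y+h),(x,y+h/2),(x+w,y+h/2)],136); print(top.round(1))
cor=toplane(c,[(262,117.5),(319,117.5),(316,213),(263,213)],40)[:,:2]; print(cor.round(1),cor.mean(0),[np.linalg.norm(cor[i]-cor[i-1]).round(1) for i in range(4)])
d=cor[0]-cor[3]+cor[1]-cor[2]; print("y-axis dir",np.degrees(np.arctan2(d[1],d[0]))-90)
b=toplane(c,[(290.5,233)],110); print("bar end",b)
E
```

```text
[284 164  15   6  65] [290.6        166.30769231]
123 [[693.2 121.5 123. ]]
136 [[692.8 123.6 136. ]]
[[693.3 125.6 136. ]
 [693.8 120.7 136. ]
 [687.4 122.6 136. ]
 [699.7 123.7 136. ]]
[[661.2 156.5]
 [720.6 161.6]
 [729.   57.5]
 [669.6  52.3]] [695.085426   106.97353934] [np.float64(104.5), np.float64(59.7), np.float64(104.4), np.float64(59.6)]
y-axis dir 4.6025636706528275
bar end [[699.2022496   56.49352557 110.        ]]
```

View pics/w27c.png

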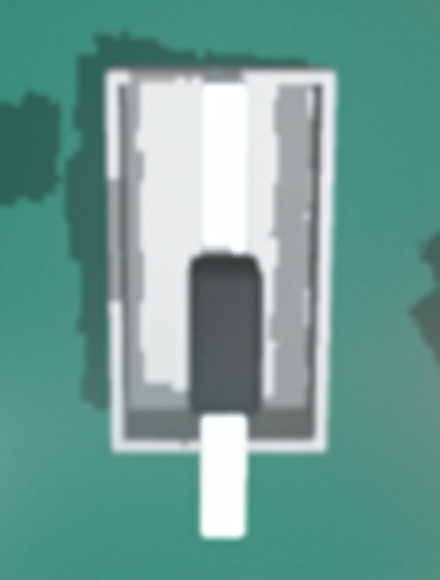

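```bash
python3 - <<'E'
from h import *
c=cam("wrist"); c=(c[0],c[1],c[2],np.load("w27c.npy"))
print(toplane(c,[(291.4,203.7),(282,190),(300.7,190)],136).round(1)); print(toplane(c,[(291.2,163.7)],110).round(1), toplane(c,[(290.7,234)],110).round(1))
C=np.array([695,107.0])
print(proj(c,[[695,107,136]]))
delta([695,106.5,200],np.radians(4.6),False)
E
```

```text
[[696.3  92.1 136. ]
 [687.4 103.2 136. ]
 [703.  104.5 136. ]]
[[693.9 121.7 110. ]] [[699.5  55.5 110. ]]
[[291.46661165 186.31254128]]
shift [90.   6.1 -2.3] rot [ 0.3 -0.1  0.1]
```

The grip (695.2,107) and the body centre (695.1,107.0) agree; yaw is 4.6. Descend to z=110 and grip.

>>> {"api": "drive_tool", "payload": {
  "rows": [50,6,-3,0.3,0,0,50,90,6,-3,0.3,0,0,50,140,6,-3,0.3,0,0,50,178,6,-3,0.3,0,0,50,180,6,-3,0.3,0,0,50,180,6,-3,0.3,0,0,50,180,6,-3,0.3,0,0,50]
}}

```text
clock: 35.55
eef_pos: [696.0, 107.5, 112.5]
tcp_rot: [2.489, 1.568, 0.999]
contact_force: [0.2, -0.7, 0.5]
opening: 0.497
```

```bash
python3 - <<'E'
from h import *
st();c,im=snap("wrist","w28")
E
```

```text
t 35.55 pos [696.  107.5 112.5] jawyaw 4.6 tilt 0.18 q6 [0.15 0.59 1.54 0.   1.01 0.07] F [ 0.2 -0.7  0.5] op 0.497
```

View pics/w28.png

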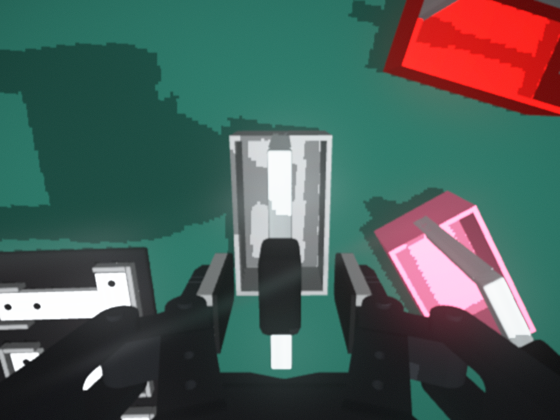

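The black grip sits between the pads. Close and lift.

>>> {"api": "drive_tool", "payload": {
  "rows": [1.5,0,0,0,0,0,5,1.5,0,0,0,0,0,5,1.5,0,0,0,0,0,5,1.5,0,0,0,0,0,5,1.5,0,0,0,0,0,5,-15,0,0,0,0,0,5,-40,0,0,0,0,0,5,-80,0,0,0,0,0,5,-120,0,0,0,0,0,5,-160,0,0,0,0,0,5],
  "newtons": 70
}}

```text
clock: 36.85
eef_pos: [695.5, 107.0, 274.6]
tcp_rot: [2.374, 1.567, 0.884]
contact_force: [0.4, 0.8, -1.3]
opening: 0.166
```

```bash
python3 - <<'E'
from h import *
st();c,im=snap("wrist","w29");snap("top","top7");snap("scene","sc7")
im=cv2.imread("pics/top7.png"); cv2.imwrite("pics/top7c.png",cv2.resize(im[130:250,380:490],None,fx=5,fy=5,interpolation=cv2.INTER_CUBIC))
im=cv2.imread("pics/sc7.png"); cv2.imwrite("pics/sc7c.png",cv2.resize(im[80:280,110:310],None,fx=3,fy=3,interpolation=cv2.INTER_CUBIC))
E
```

```text
t 36.85 pos [695.5 107.  274.6] jawyaw 4.6 tilt 0.19 q6 [0.15 0.44 1.4  0.   1.29 0.07] F [ 0.4  0.8 -1.3] op 0.166
```

View pics/w29.png

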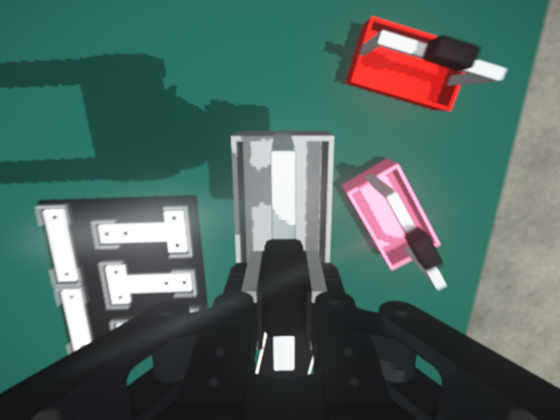

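View pics/top7c.png

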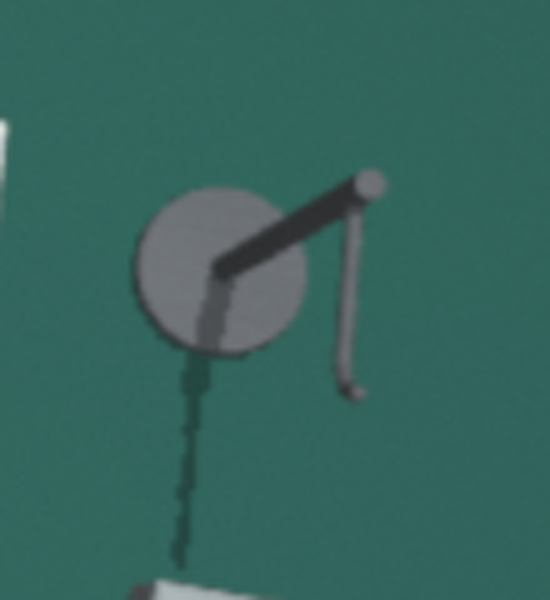

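View pics/sc7c.png

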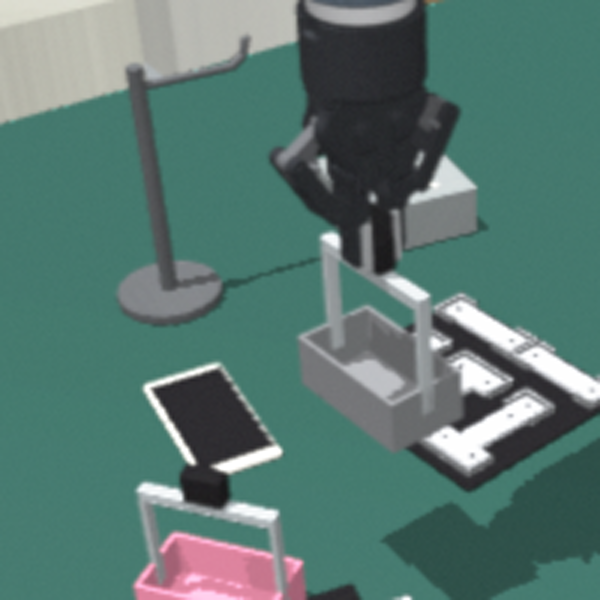

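The caddy hangs level in the grip. Now the hook: post top at crop (370,185), foot at (221,270), rod from (354,220) to (343,365), and tip at (358,394).

```bash
python3 - <<'E'
from h import *
c=cam("top"); f=lambda x,y:(380+x/5,130+y/5)
post=toplane(c,[f(370,185)],240)[0]; foot=toplane(c,[f(221,270)],3)[0]; ra=toplane(c,[f(354,220)],220)[0]; rb=toplane(c,[f(343,365)],220)[0]; tip=toplane(c,[f(358,394)],246)[0]
for n,v in(("post",post),("foot",foot),("ra",ra),("rb",rb),("tip",tip)): print(n,v.round(1))
d=rb-ra; print("rod yaw",np.degrees(np.arctan2(d[1],d[0]))); d=tip-(post+foot)/2; print("tip",np.hypot(*d[:2]),np.degrees(np.arctan2(d[1],d[0])))
# scene cam
s=cam("scene"); g=lambda x,y:(110+x/3,80+y/3)
print("scene post",toplane(s,[g(137,70)],240),"tip",toplane(s,[g(246,39)],246),"foot",toplane(s,[g(170,292)],6), "elbow",toplane(s,[g(236,68)],220),"rod root",toplane(s,[g(150,82)],220))
E
```

```text
post [ 656.5 -344.2  240. ]
foot [ 658.1 -346.5    3. ]
ra [ 643.3 -343.3  220. ]
rb [ 570.7 -335.2  220. ]
tip [ 553.  -332.1  246. ]
rod yaw 173.57037884436699
tip 105.15514323607039 172.7608993244719
scene post [[ 661.26581983 -330.06755867  240.        ]] tip [[ 559.78285622 -320.0262693   246.        ]] foot [[ 659.68062346 -339.39832431    6.        ]] elbow [[ 570.98944956 -323.56508039  220.        ]] rod root [[ 646.1484689  -342.34665452  220.        ]]
```

```bash
python3 - <<'E'
from h import *
delta([480,-200,275],np.radians(-7),False)
E
```

```text
shift [  -1.5 -241.   288.8] rot [11.6 -0.2 -0.4]
```

>>> {"api": "drive_tool", "payload": {
  "rows": [-1.5,-24,29,1,0,0,5,-1.5,-58,69,3,0,0,5,-1.5,-92,110,5,0,0,5,-1.5,-126,151,7,0,0,5,-1.5,-160,192,9,0,0,5,-1.5,-194,233,11,0,0,5,-1.5,-225,270,11.6,0,0,5,-1.5,-241,289,11.6,0,0,5,-1.5,-241,289,11.6,0,0,5,-1.5,-241,289,11.6,0,0,5]
}}

```text
clock: 38.25
eef_pos: [480.1, -199.7, 274.5]
tcp_rot: [2.248, 1.563, 0.555]
contact_force: [0.2, -0.5, -1.8]
opening: 0.17
```

```bash
python3 - <<'E'
from h import *
st(); delta([493.5,-325.3,268],np.radians(-7),False)
E
```

```text
t 38.25 pos [ 480.1 -199.7  274.5] jawyaw -7.0 tilt 0.44 q6 [-0.4   0.14  1.81  0.01  1.18 -0.28] F [ 0.2 -0.5 -1.8] op 0.17
shift [  6.1  28.5 123. ] rot [ 0.  -0.3 -0.3]
```

>>> {"api": "drive_tool", "payload": {
  "rows": [3,10,40,0,0,0,5,6,20,80,0,0,0,5,6,28.5,115,0,0,0,5,6,28.5,123,0,-0.3,-0.3,5,6,28.5,123,0,-0.3,-0.3,5,6,28.5,123,0,-0.3,-0.3,5]
}}

```text
clock: 39.0
eef_pos: [493.6, -323.9, 267.9]
tcp_rot: [2.267, 1.57, 0.575]
contact_force: [-0.4, 0.4, -1.0]
opening: 0.174
```

```bash
python3 - <<'E'
from h import *
st(); snap("scene","sc8"); snap("wrist","w30")
im=cv2.imread("pics/sc8.png"); cv2.imwrite("pics/sc8c.png",cv2.resize(im[60:210,110:310],None,fx=4,fy=4,interpolation=cv2.INTER_CUBIC))
delta([657.3-.9925*56,-345.4+.1219*56,268],np.radians(-7),False)
E
```

```text
t 39.0 pos [ 493.6 -323.9  267.9] jawyaw -6.9 tilt 0.02 q6 [-0.58  0.27  1.67  0.    1.2  -0.46] F [-0.4  0.4 -1. ] op 0.174
shift [  0.3 109.1   1.3] rot [ 0.1  0.  -0. ]
```

View pics/sc8c.png

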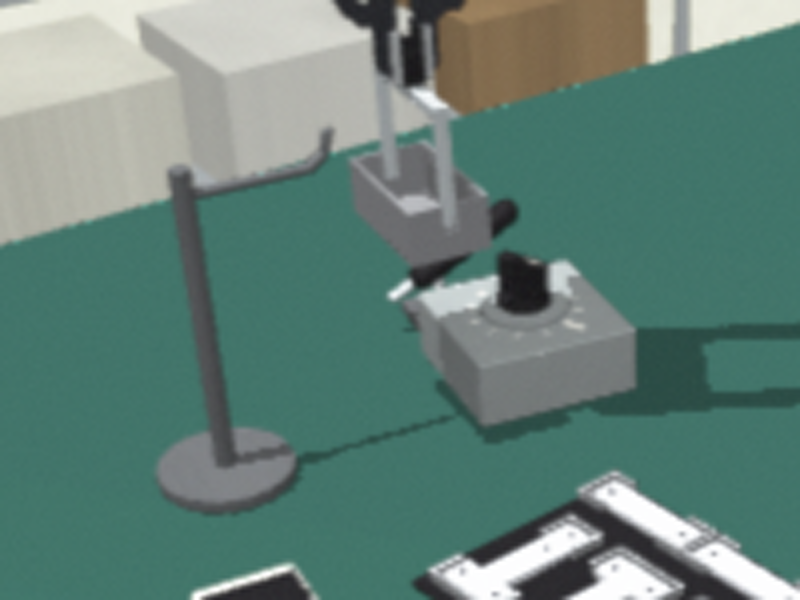

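View pics/w30.png

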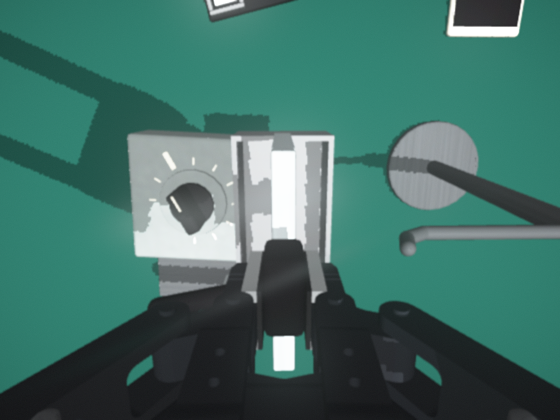

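Seen from the wrist, the rod runs parallel to the jaw axis at row 232, with its tip at (407,245). I'll check the rod's line with this view.

```bash
python3 - <<'E'
from h import *
c=cam("wrist"); 
print("rod",toplane(c,[(440,233),(550,232)],220).round(1),"tip",toplane(c,[(407,243)],242).round(1),"elbow",toplane(c,[(416,232)],220).round(1))
print("expected rod px",proj(c,[[657.3-.9925*80,-345.4+.1219*80,220],[657.3-.9925*104,-345.4+.1219*104,242]]))
E
```

```text
rod [[ 580.  -334.6  220. ]
 [ 640.6 -341.4  220. ]] tip [[ 554.7 -328.7  242. ]] elbow [[ 566.7 -332.4  220. ]]
expected rod px [[436.27996659 235.12854307]
 [405.94936441 250.56327709]]
```

Agrees within 2 mm. Slide the bail over the tip, slowly.

>>> {"api": "drive_tool", "payload": {
  "rows": [0.3,15,1,0,0,0,5,0.3,35,1,0,0,0,5,0.3,55,1,0,0,0,5,0.3,75,1,0,0,0,5,0.3,95,1,0,0,0,5,0.3,106,1,0,0,0,5,0.3,109,1,0,0,0,5,0.3,109,1,0,0,0,5,0.3,109,1,0,0,0,5]
}}

```text
clock: 40.22
eef_pos: [601.2, -338.2, 268.1]
tcp_rot: [1.309, 1.57, -0.382]
contact_force: [-0.6, -0.3, -1.1]
opening: 0.174
```

```bash
python3 - <<'E'
from h import *
st(); snap("scene","sc9"); snap("wrist","w31")
im=cv2.imread("pics/sc9.png"); cv2.imwrite("pics/sc9c.png",cv2.resize(im[60:210,110:310],None,fx=4,fy=4,interpolation=cv2.INTER_CUBIC))
E
```

```text
t 40.23 pos [ 601.2 -338.2  268.1] jawyaw -6.9 tilt 0.03 q6 [-0.51  0.42  1.44  0.    1.27 -0.39] F [-0.6 -0.3 -1.1] op 0.174
```

View pics/sc9c.png

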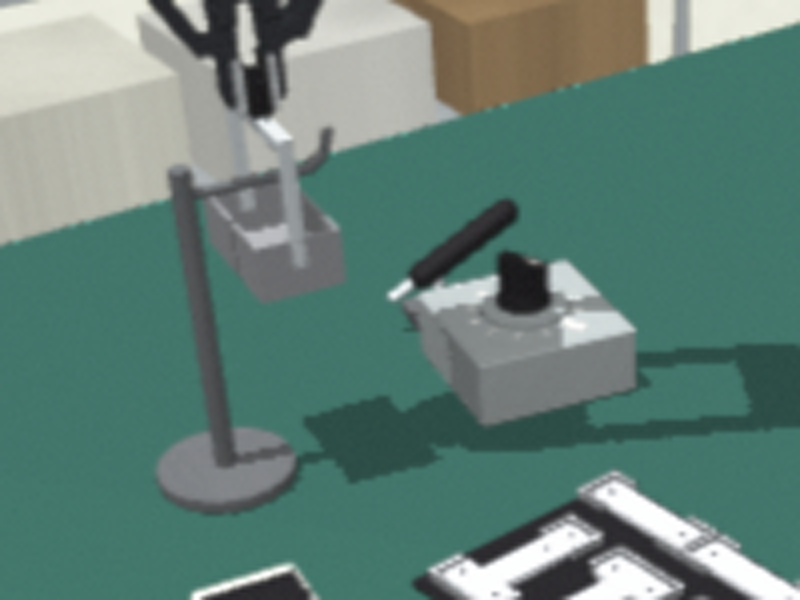

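View pics/w31.png

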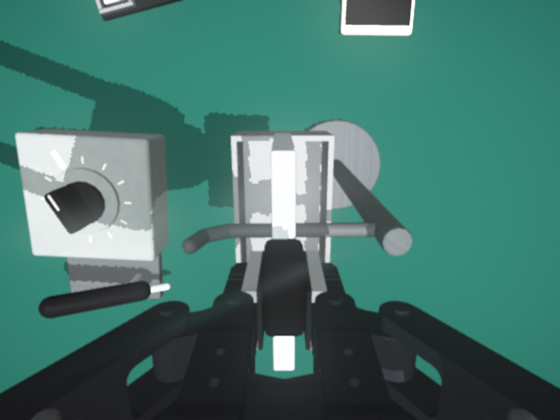

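The rod is threaded through the bail under the bar's centre. Lower gently to contact.

>>> {"api": "drive_tool", "payload": {
  "rows": [10,0,0,0,0,0,5,20,0,0,0,0,0,5,27,0,0,0,0,0,5,30,0,0,0,0,0,5,31,0,0,0,0,0,5,31,0,0,0,0,0,5]
}}

```text
clock: 41.08
eef_pos: [601.4, -338.4, 237.3]
tcp_rot: [1.241, 1.57, -0.451]
contact_force: [0.3, 0.2, -1.3]
opening: 0.171
```

>>> {"api": "drive_tool", "payload": {
  "rows": [1,0,0,0,0,0,5,2,0,0,0,0,0,5,2,0,0,0,0,0,5,2,0,0,0,0,0,5]
}}

```text
clock: 41.58
eef_pos: [601.6, -338.5, 235.6]
tcp_rot: [1.243, 1.569, -0.449]
contact_force: [-0.0, 0.7, 0.7]
opening: 0.174
```

>>> {"api": "drive_tool", "payload": {
  "rows": [0.7,0,0,0,0,0,5,1.2,0,0,0,0,0,5,1.2,0,0,0,0,0,5]
}}

```text
clock: 41.95
eef_pos: [601.6, -338.5, 235.4]
tcp_rot: [1.216, 1.569, -0.476]
contact_force: [-2.5, 1.4, 7.2]
opening: 0.17
```

```bash
python3 - <<'E'
from h import *
st(); snap("scene","sc10"); snap("wrist","w32")
im=cv2.imread("pics/sc10.png"); cv2.imwrite("pics/sc10c.png",cv2.resize(im[60:160,140:260],None,fx=6,fy=6,interpolation=cv2.INTER_CUBIC))
E
```

```text
t 41.95 pos [ 601.6 -338.5  235.4] jawyaw -6.9 tilt 0.13 q6 [-0.51  0.45  1.48  0.    1.21 -0.39] F [-2.5  1.4  7.2] op 0.17
```

View pics/sc10c.png

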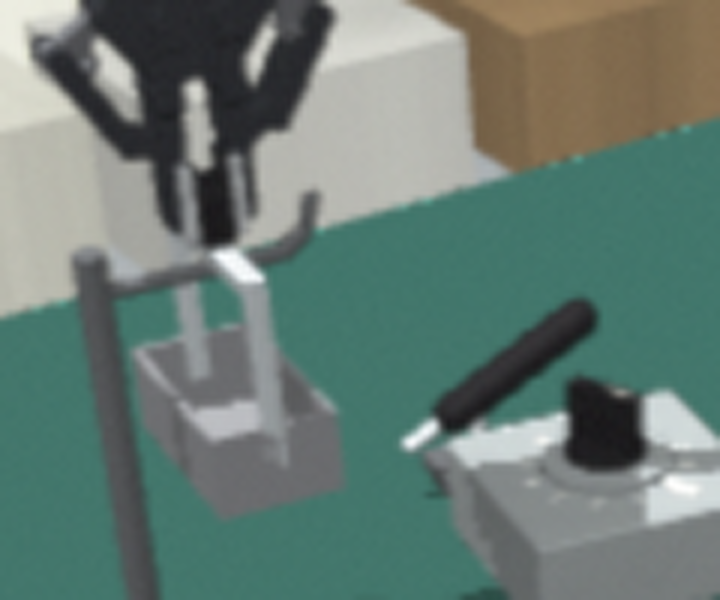

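The bar is resting on the rod (+8 N). Release, opening a little, then go up.

>>> {"api": "drive_tool", "payload": {
  "rows": [0,0,0,0,0,0,22,0,0,0,0,0,0,28,0,0,0,0,0,0,34,0,0,0,0,0,0,34,0,0,0,0,0,0,34,-10,0,0,0,0,0,34,-30,0,0,0,0,0,34,-60,0,0,0,0,0,34,-100,0,0,0,0,0,34,-120,0,0,0,0,0,34]
}}

```text
clock: 43.3
eef_pos: [602.2, -338.9, 360.1]
tcp_rot: [1.187, 1.564, -0.505]
contact_force: [0.6, 0.3, -0.5]
opening: 0.341
```

```bash
python3 - <<'E'
from h import *
st(); snap("scene","sc11"); snap("wrist","w33")
im=cv2.imread("pics/sc11.png"); cv2.imwrite("pics/sc11c.png",cv2.resize(im[60:160,140:260],None,fx=6,fy=6,interpolation=cv2.INTER_CUBIC))
E
```

```text
t 43.3 pos [ 602.2 -338.9  360.1] jawyaw -6.9 tilt 0.41 q6 [-0.51  0.37  1.33  0.    1.44 -0.39] F [ 0.6  0.3 -0.5] op 0.341
```

View pics/sc11c.png

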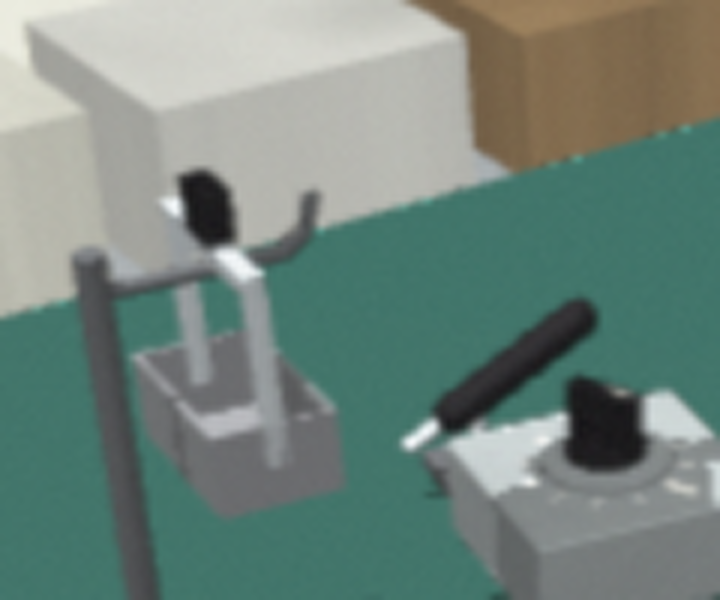

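View pics/w33.png

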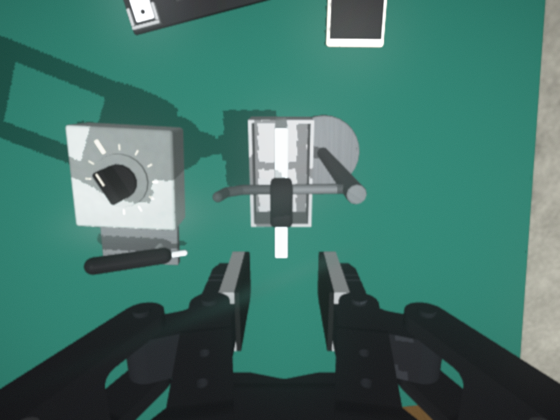

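The caddy hangs upright and free. To recheck the dial and tray, I'll measure the dial here, then move over the tray.

```bash
python3 - <<'E'
from h import *
c=cam("wrist"); im=cv2.imread("pics/w33.png"); cv2.imwrite("pics/w33c.png",cv2.resize(im[115:235,60:195],None,fx=5,fy=5,interpolation=cv2.INTER_CUBIC)[:600])
delta([490,-120,330],np.radians(-7),False)
E
```

```text
shift [  28.4 -138.5 -204. ] rot [ 0.1  0.2 -0.5]
```

View pics/w33c.png

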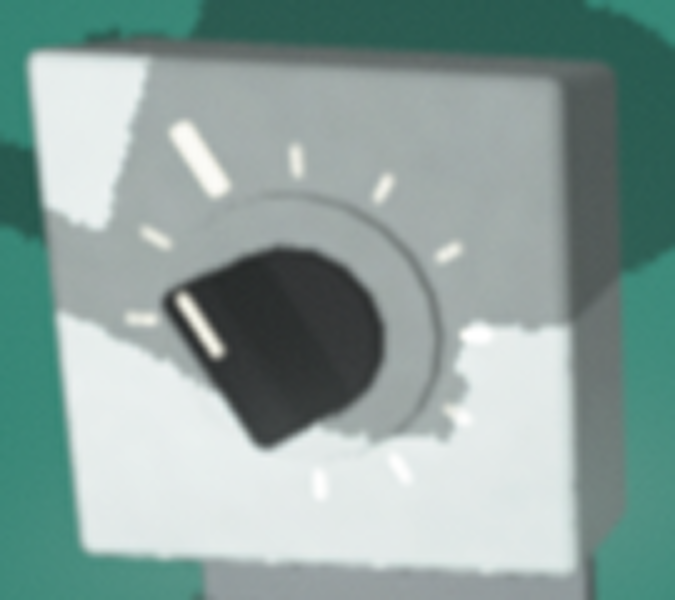

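The pointer line is parallel to the thick mark (58° against 60° in the crop). Now a last look at the tray from above.

>>> {"api": "drive_tool", "payload": {
  "rows": [0,-34,-50,0,0,0,34,10,-68,-100,0,0,0,34,20,-102,-150,0,0,0,34,28,-138,-204,0,0,0,34,28,-138,-204,0,0,0,34,28,-138,-204,0,0,0,34]
}}

```text
clock: 44.15
eef_pos: [490.7, -120.0, 330.7]
tcp_rot: [1.176, 1.561, -0.515]
contact_force: [0.3, 0.3, 0.1]
opening: 0.34
```

```bash
python3 - <<'E'
from h import *
st(); snap("scene","sc12"); snap("wrist","w34"); snap("top","top12")
E
```

```text
t 44.15 pos [ 490.7 -120.   330.7] jawyaw -6.9 tilt 0.56 q6 [-0.24  0.07  1.77 -0.    1.29 -0.12] F [0.3 0.3 0.1] op 0.34
```

View pics/w34.png

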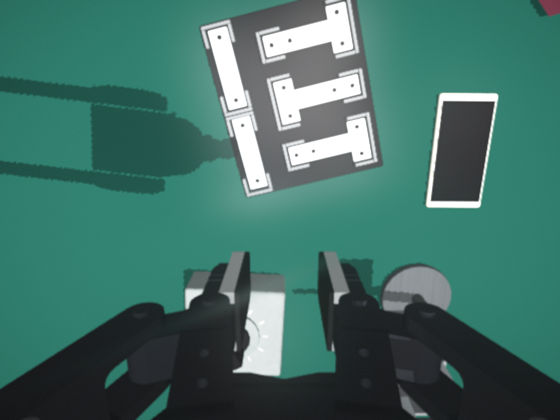

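View pics/sc12.png

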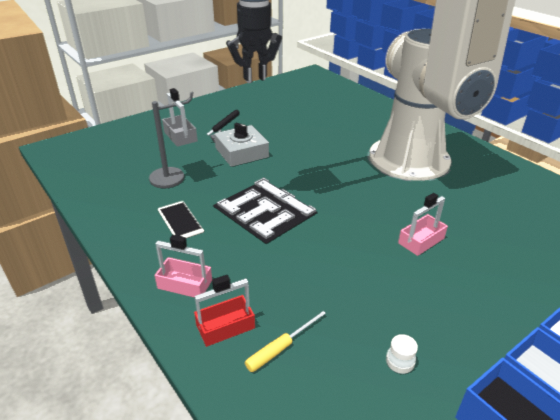

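View pics/top12.png

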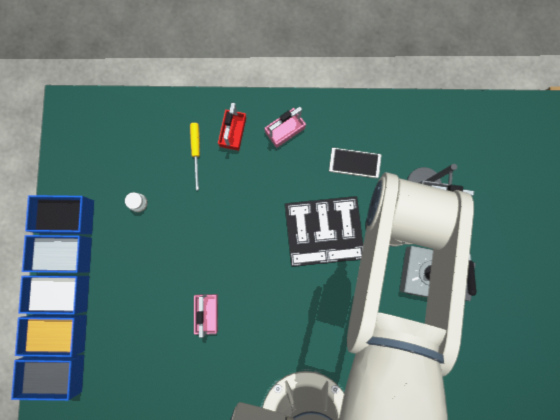

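The final views show all five brackets inside their ribs, the caddy hanging upright on the hook and the dial on its mark. The phone, jar and driver are at their original pixels. Handing in.

```bash
python3 -c "
from rig import sign_off
print(sign_off())"
```

```text
the job is handed in; nothing more can be done
None
```

The job is finished and was handed in after about 44 s of the 208 s allowed; `sign_off()` gives no verdict.

- **Dial:** I turned it back about 46° to the standby mark before touching anything else. The wrist view right after release showed the pointer in line with the thick mark. A slanted view near the end showed the two parallel within about 2°.
- **Brackets:** all three T brackets and both straps lie inside the ribs of their own compartments, with the T heads at the head ends. One strap was knocked about 3 cm partway through; I found it again and placed it.
- **Caddy:** the grey one hangs upright by its bail on the hook, untouched by the gripper. I left the red and pink ones alone.
- **Bystanders:** the phone, flux jar and screwdriver are at the same places in the top view as at the start.

**Disagreements:** the standby mark measured about 48 mm from the dial's axis in two views, not the stated 56. The scene camera put the hook up to about 14 mm away from where the top camera put it. I used the top camera, and a wrist view matched it to about 2 mm. I took no further picture of the settled scene after the hand-in.

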